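# Reload the tape dispenser from the back of the tape rack

## Robot

A 6-joint arm with a two-finger parallel gripper is mounted at the origin on a cart in front of the work surface, level with it; the furniture and walls round the work are solid. World frame = base frame: x ahead of the robot, y to its left, z up, the work surface at z = 0. Lengths are in m, angles in rad, forces in N, time in s.
With the tool pointing down it reaches from about 0.35 to 0.775 m from the base axis. Payload 7.3 kg.
Tool frame: the origin (TCP) lies at the very end of the fingers, on their centre line; the grasp point (between the pads) lies 19 mm behind it (robot.tcp_to_grasp is the z of the grasp point in the tool frame, in m); z points along the fingers, y is the line along which they close (so a half turn about z gives the same grasp; the last joint's range is limited). The gripper opens to 92 mm and grips with 3 to 60 N. Pads are 19 mm wide; open, the fingers measure 130 mm over their backs; the gripper's body (75 mm by 190 mm) begins 47 mm behind the grasp point.
Start: joints at [-1.318, 0.342, 1.524, -0, 1.275, -0.146], TCP at [0.204, -0.484, 0.227] pointing down, gripper open.
Joint ranges: [-2.53, 2.53], [-0.77, 2.02], [0.04, 2.7], [-1, 4.14], [0.28, 2.66], [-3.11, 3.11]. Speed limits (rad/s): [2.57, 2.57, 3.14, 3.14, 3.14, 3.14].

## Interface

Orientations are given as [roll, pitch, yaw] about the fixed x, y, z axes, in that order (R = Rz(yaw) Ry(pitch) Rx(roll)).
In Python, from cell import monitor, read_camera, get_calibration, job, robot gives the robot as it stands. The module is installed in compiled form; this text tells all that it offers.
- The arm moves only by the tool send_rows, never from a script. Its argument "targets" is a list of rows, each an object with "translation": the shift along the tool's x, y, z in cm, a list of three; "spin": the turn about the tool's z in degrees; "jaw": the opening, from 0 (shut) to 1 (fully open). A call has exactly 5 rows; each row is the pose to reach, as a shift and turn from the pose commanded when the call began, along the tool's axes at that moment; what a row does not reach only later rows make up. A row lasts 1/10 s, in which the tool goes at most 50 mm and 8.59 degrees, less where a joint would pass 70% of its speed; a pose out of reach is approached as far as the arm can. A call with a gripper value outside its range is refused whole. The fingers move at their own pace and stop on an object; "force" is the grip in N (left out, the last holds). Time passes only in rows, so rows that repeat a pose let the fingers close, or fill a call up. It gives the time, the measured TCP pose, the force, the opening and the grip force at its end, in the units of the state.
- monitor.observe(): the state, without advancing time (a new reading comes with each control period).
- read_camera(name): name is "scene" or "top"; returns (picture, depth): 384x512x3 uint8, red, green, blue; 384x512 float32, m along the optical axis (not along the pixel's ray), 0 where there is no reading.
- get_calibration(name): a dict with "intrinsics" (3x3 intrinsics, pixels), "origin" and "orientation" of the camera in the world. Camera axes: x right, y up, looking along -z (the intrinsics and any distortion apply to the point x, -y, -z); pixel columns grow to the right and rows downward; lengths in m; the calibration is good to about 2 mm. A picture is of the moment at which its call begins. get_calibration takes no time and is no camera call.
- job.hand_in(): hands the job in; it is judged then, once.
The state is a dict: "time": time; "qpos": joint angles; "qvel": joint speeds; "joint_efforts": joint torques, N m; "tool_pos": TCP position; "tool_rot": TCP orientation; "contact_force": force on the tool from outside, world axes, zero at the start; "torque": the same for the moment, N m; "opening": finger opening in m; "grip_force": force on a finger pad.
Only numpy, scipy, OpenCV 4.12 (cv2) and the standard library are available. Lean on these libraries where they do the work, as an engineer would, in place of code of your own. Each camera call takes 0.05 s, during which the arm holds its last target. There are 200 camera calls.

## Task

The tape dispenser is empty: load it with the blue tape roll, which hangs innermost on the grey tape rack, behind the red and the yellow one. Hang the red and the yellow roll on the green spare rack first, slip the blue roll fully onto the dispenser's hub, then hang the red and the yellow roll back on the grey rack, each in the very place where it hung before. Leave all three hanging still, and do not shift the paste jar, the beeswax and the red thread spool.

Things in the scene. Friction and masses are not known exactly. Their poses are not given: they have to be found in the camera images.
- tape_rack: grey steel rack, fixed; base 150x84x8 mm, origin: centre of underside. Plate 100 high, 56 wide, front face at own x +51. Level rod dia 12 towards own -x (y 0, axis z 85), free end x -60; a roll goes on and off only there. Black collars dia 16, 4 wide, at x +47, +13, -21, -55; between them three places, centres x +30 (blue, innermost), -4, -38 (red and yellow, either way round)
- spare_rack: green steel rack of the same kind, fixed, empty at the start; base 116x84x8 mm, origin: centre of underside. Plate 100 high, 56 wide, front face at own x +36. Level rod dia 12 towards own -x (y 0, axis z 85), free end x -49. Black collars dia 16, 4 wide, at x +32, -6, -44; between them two places, centres x +13 (inner) and -25 (outer)
- dispenser: tape dispenser, fixed: black foot 120x122x14 mm (own y -41 to +81), blue plate 104 high, white hub; origin on the table under the hub line. Level hub dia 18 towards own -x (y 0, axis z 85): backing disc face x +27, lip dia 22 at x -4 to -8, free end x -9. A loaded roll hangs between disc and lip, centre x +12 (6 to 17), 10 mm below the hub axis. Low cutter, up to 42 high, y +64 to +78
- blue_roll: blue tape ring, outer dia 64 mm, 19 wide; core 20 wide, bore 38; about 0.09 kg, stiff. Origin: ring centre; x: its axis (spins freely). Hangs by the bore on a rod, centre 13 mm below the rod axis. Grasp from above across the diameter, a finger each side of the rod; lift 13 mm to centre the rod in the bore, pull off along the rod. Starts innermost on the grey rack
- red_roll: red tape ring, outer dia 64 mm, 19 wide; core 20 wide, bore 38; about 0.09 kg, stiff. Origin: ring centre; x: its axis (spins freely). Hangs by the bore on a rod, centre 13 mm below the rod axis. Grasp from above across the diameter, a finger each side of the rod; lift 13 mm to centre the rod in the bore, pull off along the rod. Starts in an outer place of the grey rack
- yellow_roll: yellow tape ring, outer dia 64 mm, 19 wide; core 20 wide, bore 38; about 0.09 kg, stiff. Origin: ring centre; x: its axis (spins freely). Hangs by the bore on a rod, centre 13 mm below the rod axis. Grasp from above across the diameter, a finger each side of the rod; lift 13 mm to centre the rod in the bore, pull off along the rod. Starts in the other outer place
- paste_jar: bystander: green glazed jar with a wooden lid, 62 mm across, 68 mm high, loose; origin at the centre of its underside
- beeswax: bystander: amber block of beeswax, 38 x 52 x 20 mm, loose; origin at the centre of its underside
- red_spool: bystander: wooden spool wound with red thread, 34 mm across, 38 mm high, loose; origin at the centre of its underside
Things that resemble listed ones, but are neither listed nor needed, are in the scene too. Leave any purple look-alike of the blue_roll alone.

How it is judged:
By the outcome, as a careful person would: the job done as asked, in the order asked, and still so for the second after the job is handed in, with the robot touching nothing.
It also fails if it takes over 138 s, if anything falls off the work surface, if the arm or the gripper's body presses on something with over 40 N, if the wrist force passes 120 N, or if a joint passes its speed limit or range.

## Working session

There is one attempt and no reset: what is moved stays moved. The work goes in short steps, Python scripts to look and compute and a tool call to move; the robot and the scene stay as the last step left them, time stands still between calls to the robot, and variables do not carry over. Pictures are saved under pics/ and viewed, at most 14 in all, crops included, and the job is handed in when it is done.

Besides the shell and the picture viewer there is one more tool, called after "Emit:" by a JSON object that holds its "method" and its "body". send_rows: Moves the arm, as the interface text tells. Its arguments: {"type":"object","properties":{"targets":{"type":"array"},"force":{"type":"number"}},"required":["targets"]}

```bash
ls; mkdir -p pics; python3 - <<'E'
from cell import monitor, read_camera, get_calibration, job, robot
import cv2, numpy as np, pickle
print(monitor.observe()); print([a for a in dir(robot) if a[0]!='_'])
D={}
for n in ("scene","top"):
    p,d=read_camera(n); c=get_calibration(n); D[n]=(p,d,c); print(n,c)
    cv2.imwrite(f"pics/{n}0.png",cv2.resize(p[:,:,::-1],(800,600),interpolation=cv2.INTER_CUBIC))
pickle.dump(D,open("d0.pkl","wb"))
E
```

```text
pics
{'time': 0.0, 'qpos': array([-1.31798271e+00,  3.42714185e-01,  1.52501999e+00,  1.06401917e-05,
        1.27537204e+00, -1.46024006e-01]), 'qvel': array([-0.00088359,  0.00098071, -0.00240823, -0.00079106, -0.00010252,
        0.00106487]), 'joint_efforts': array([ 8.18914286e-04, -4.31237590e+01, -2.44215095e+01,  7.18236342e-02,
        5.59822388e-02, -1.62210345e-04]), 'tool_pos': array([ 0.20379317, -0.48339773,  0.22604835]), 'tool_rot': array([-3.14009668e+00, -2.30297577e-04,  3.98834347e-01]), 'contact_force': array([-0.04797582, -0.07247931,  0.89879281]), 'torque': array([-0.02730066,  0.02227818,  0.06212321]), 'grip_force': 0.0, 'opening': 0.09213569662422515}
['IKError', 'tcp_to_grasp']
scene {'intrinsics': array([[361.75711537,   0.        , 258.48466652],
       [  0.        , 361.75711537, 194.02828582],
       [  0.        ,   0.        ,   1.        ]]), 'origin': array([0.04455713, 0.76764149, 0.54170946]), 'orientation': array([ 0.98865446,  0.02266873, -2.39004826])}
top {'intrinsics': array([[394.13324096,   0.        , 254.96432089],
       [  0.        , 394.13324096, 187.18990262],
       [  0.        ,   0.        ,   1.        ]]), 'origin': array([0.43048437, 0.26123887, 0.97753278]), 'orientation': array([ 0.08972926, -0.00771221, -1.5750666 ])}
```

View pics/scene0.png

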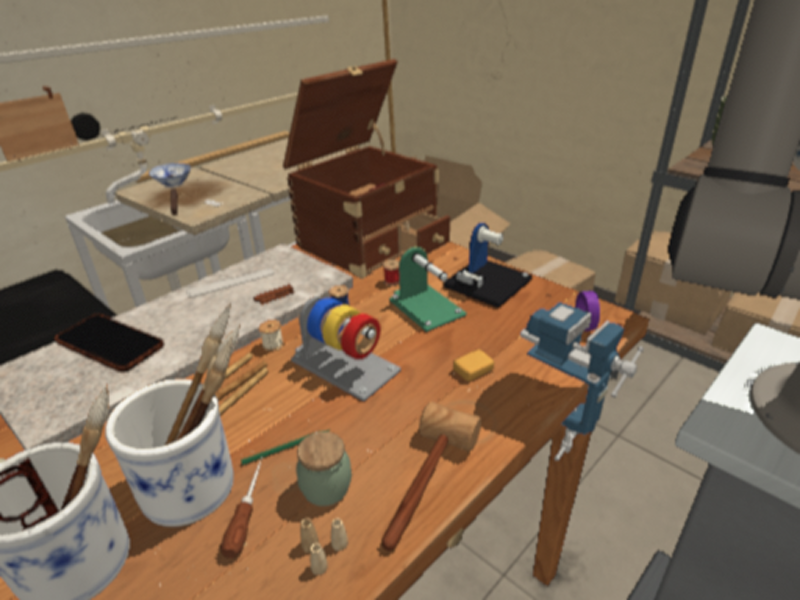

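View pics/top0.png

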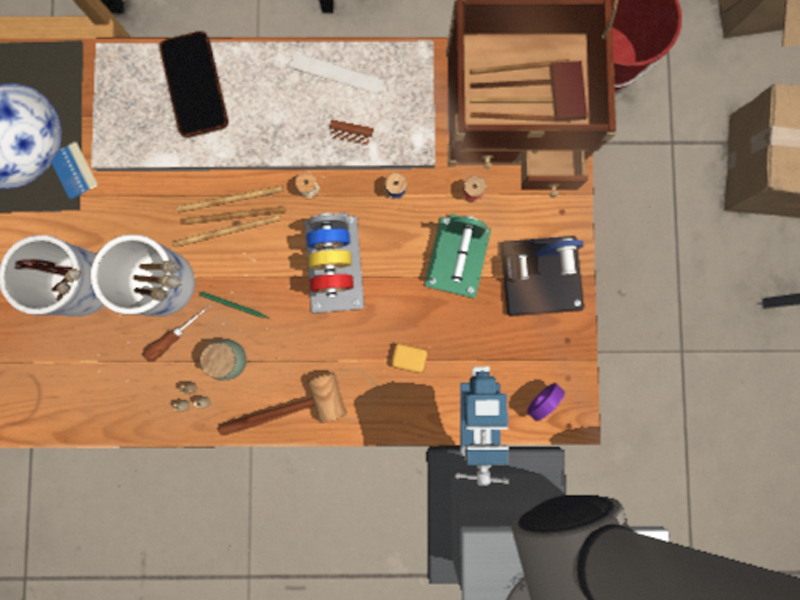

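```bash
cat > h.py <<'E'
import numpy as np, cv2
from scipy.spatial.transform import Rotation as R
def cloud(d,c):
    K=c["intrinsics"]; v,u=np.mgrid[:d.shape[0],:d.shape[1]]
    P=np.stack([(u-K[0,2])/K[0,0]*d,-(v-K[1,2])/K[1,1]*d,-d],-1)
    return P@R.from_euler("xyz",c["orientation"]).as_matrix().T+c["origin"]
E
python3 - <<'E'
import pickle; from h import *
D=pickle.load(open("d0.pkl","rb"))
for n in D:
    p,d,c=D[n]; P=cloud(d,c); hsv=cv2.cvtColor(p,cv2.COLOR_RGB2HSV); H,S,V=[hsv[...,i].astype(int) for i in range(3)]
    if n=="top":
        for u,v in [(300,110),(200,250),(330,240),(345,230)]: print("table",P[v,u])
    ok=d>0; X,Y,Z=P[...,0],P[...,1],P[...,2]
    # rolls
    box=ok&(X>.35)&(X<.7)&(Z>.05)&(Z<.12)
    for nm,m in dict(red=((H<6)|(H>174))&(S>150),yel=(H>22)&(H<32)&(S>150),blue=(H>105)&(H<122)&(S>170)).items():
        m=m&box&(Y>.28)&(Y<.45); Q=P[m]; print(n,nm,len(Q),np.round([Q.min(0),Q.max(0),np.median(Q,0)],4).tolist())
    # bases
    for nm,(y0,y1,x0,x1,z0,z1) in dict(grey=(.25,.46,.4,.68,.004,.013),green=(.05,.25,.4,.68,.004,.013),disp=(-.12,.07,.4,.66,.008,.02),
         ).items():
        m=(ok&(Y>y0)&(Y<y1)&(X>x0)&(X<x1)&(Z>z0)&(Z<z1)).astype(np.uint8)
        k,l,s,_=cv2.connectedComponentsWithStats(m); i=1+s[1:,4].argmax(); Q=P[l==i]
        r=cv2.minAreaRect(Q[:,:2].astype(np.float32)*1000); print(n,nm,len(Q),r,Q[:,2].mean())
    # plates tops
    for nm,(y0,y1,x0,x1) in dict(grey=(.28,.46,.4,.68),green=(.08,.25,.4,.68),disp=(-.12,.07,.4,.66)).items():
        m=ok&(Y>y0)&(Y<y1)&(X>x0)&(X<x1)&(Z>.078)&(Z<.115); Q=P[m]
        if len(Q): print(n,"high",nm,len(Q),np.round([Q.min(0),Q.max(0)],3).tolist())
p,d,c=D["top"]
cv2.imwrite("pics/crop0.png",cv2.resize(p[125:210,180:385,::-1],None,fx=3.9,fy=3.9,interpolation=cv2.INTER_CUBIC))
E
```

```text
scene red 303 [[0.5143, 0.3261, 0.0501], [0.5378, 0.3877, 0.1056], [0.5205, 0.3721, 0.0918]]
scene yel 156 [[0.5489, 0.338, 0.0542], [0.5696, 0.3908, 0.1052], [0.556, 0.3798, 0.0926]]
scene blue 197 [[0.5799, 0.3417, 0.0566], [0.6005, 0.3931, 0.1055], [0.5878, 0.3808, 0.0953]]
scene grey 1237 ((566.42822265625, 359.55364990234375), (156.1475067138672, 84.47259521484375), 4.9607157707214355) 0.00793579502283368
scene green 742 ((576.8820190429688, 162.2000732421875), (84.09751892089844, 122.14366912841797), 76.10118865966797) 0.00769462981086768
scene disp 607 ((543.691162109375, 19.55791473388672), (120.1908950805664, 107.361572265625), 4.193102836608887) 0.013304226401455893
scene high grey 909 [[0.504, 0.326, 0.078], [0.623, 0.393, 0.106]]
scene high green 228 [[0.526, 0.13, 0.078], [0.624, 0.181, 0.1]]
scene high disp 173 [[0.536, -0.012, 0.078], [0.585, 0.038, 0.104]]
table [7.14557284e-01 1.38248321e-01 2.65448524e-04]
table [0.36692625 0.38358501 0.03987034]
table [ 0.38698266  0.06853457 -0.00222866]
table [ 0.41135523  0.03057839 -0.00322478]
top red 219 [[0.5151, 0.3226, 0.074], [0.5372, 0.3809, 0.1075], [0.526, 0.3518, 0.1]]
top yel 193 [[0.5496, 0.3268, 0.0795], [0.5716, 0.3831, 0.1074], [0.5613, 0.3545, 0.1007]]
top blue 201 [[0.5808, 0.3293, 0.0701], [0.6029, 0.3861, 0.1073], [0.5922, 0.3569, 0.1]]
top grey 758 ((564.4833374023438, 356.2330322265625), (154.9515838623047, 83.48607635498047), 3.6441757678985596) 0.008430021370000821
top green 1191 ((576.6248168945312, 161.214111328125), (89.24137115478516, 125.47174835205078), 77.88179779052734) 0.008573123797863536
top disp 1598 ((544.4081420898438, 20.281089782714844), (120.17047119140625, 107.35498046875), 4.408788204193115) 0.014547953230843609
top high grey 980 [[0.504, 0.323, 0.078], [0.626, 0.389, 0.108]]
top high green 326 [[0.526, 0.127, 0.078], [0.623, 0.179, 0.102]]
top high disp 263 [[0.537, -0.014, 0.079], [0.587, 0.038, 0.107]]
```

View pics/crop0.png

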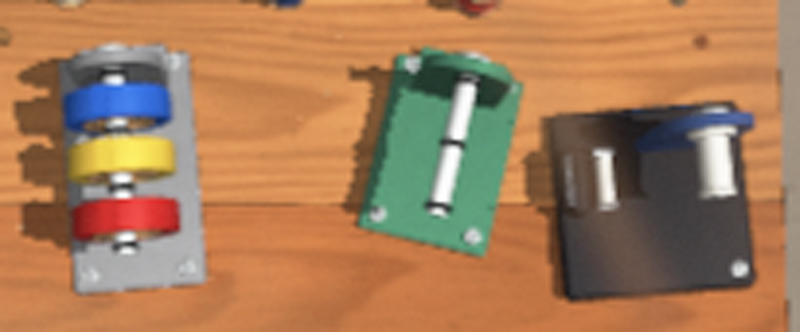

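```bash
python3 - <<'E'
import pickle; from h import *
D=pickle.load(open("d0.pkl","rb"))
for n in D:
    p,d,c=D[n]; P=cloud(d,c); hsv=cv2.cvtColor(p,cv2.COLOR_RGB2HSV); H,S,V=[hsv[...,i].astype(int) for i in range(3)]
    X,Y,Z=P[...,0],P[...,1],P[...,2]
    for nm,(y0,y1,x0,x1,sel) in dict(green=(.11,.2,.51,.615,(H<40)|(H>95)|(S<70)),disp=(-.03,.04,.52,.62,S<60)).items():
        m=(d>0)&(Y>y0)&(Y<y1)&(X>x0)&(X<x1)&(Z>.08)&(Z<.105)&sel; Q=P[m]
        vx,vy,a,b=cv2.fitLine(Q[:,:2].astype(np.float32),cv2.DIST_HUBER,0,.001,.001).ravel()
        t=(Q[:,:2]-[a,b])@[vx,vy]; e=np.array([[a,b]+k*np.array([vx,vy]) for k in (t.min(),t.max())])
        print(n,nm,len(Q),np.degrees(np.arctan(vy/vx)),np.round(e,4).tolist(),np.median(Q[:,2]))
    # plates
    for nm,(y0,y1,x0,x1,sel) in dict(green=(.1,.2,.57,.66,(H>45)&(H<95)&(S>70)),disp=(-.05,.06,.55,.64,(H>100)&(S>110)),grey=(.3,.42,.6,.66,S<60)).items():
        m=(d>0)&(Y>y0)&(Y<y1)&(X>x0)&(X<x1)&(Z>.03)&(Z<.115)&sel; Q=P[m]
        r=cv2.minAreaRect(Q[:,:2].astype(np.float32)*1000); print(n,"plate",nm,len(Q),np.round(r[0],1),np.round(r[1],1),r[2], Q[:,2].max())
    m=(d>0)&(Y>.3)&(Y<.41)&(X>.45)&(X<.6)&(Z>.08)&(S<110)&(Z<.095); Q=P[m]; print(n,"grey rod",len(Q)); 
    for lo,hi in ((.49,.515),(.537,.549),(.571,.581)):
        q=Q[(Q[:,0]>lo)&(Q[:,0]<hi)]; print(lo,len(q),np.round(q.mean(0),4) if len(q) else '', np.round(q.min(0),4) if len(q) else '')
E
```

```text
scene green 139 -17.571638 [[0.5277, 0.1785], [0.6131, 0.1515]] 0.08867371409816704
scene disp 131 5.816654 [[0.5355, 0.014], [0.5838, 0.0189]] 0.08959693513118366
scene plate green 285 [609.6 154.9] [52.2 12.5] 71.44818115234375 0.10011194802228263
scene plate disp 164 [578.9  13.9] [ 7.4 54.7] 5.295506954193115 0.10279447449540641
scene plate grey 165 [618.7 369.4] [10.3 44.5] 4.564355850219727 0.10009911945878575
scene grey rod 102
0.49 36 [0.5085 0.3558 0.0881] [0.5038 0.3486 0.0812]
0.537 3 [0.5485 0.3596 0.0898] [0.548  0.3569 0.0884]
0.571 1 [0.5806 0.375  0.0884] [0.5806 0.375  0.0884]
top green 207 -14.122271 [[0.5269, 0.1725], [0.6161, 0.15]] 0.09044988520277708
top disp 177 2.3168464 [[0.5371, 0.0097], [0.5875, 0.0117]] 0.09341797341035107
top plate green 165 [600.5 150. ] [51.4 49.4] 11.334552764892578 0.10245887265735498
top plate disp 78 [579.5  15.9] [ 6.8 45.7] 6.255776882171631 0.10660441292826128
top plate grey 196 [615.  361.2] [21. 55.] 2.814032793045044 0.10243965102102559
top grey rod 122
0.49 29 [0.5087 0.3531 0.0901] [0.5039 0.3464 0.086 ]
0.537 29 [0.5429 0.3557 0.0908] [0.5382 0.3492 0.0863]
0.571 20 [0.5768 0.3582 0.0905] [0.5728 0.3513 0.0863]
```

```bash
cat > plan.py <<'E'
import numpy as np
Y={'g':4.3,'s':-13.3,'d':4.3}; O={'g':(.5645,.3578),'s':(.576,.1605),'d':(.545,.0085)}
def pt(k,s,z,grasp=True):  # roll centre on rack k at own x s [mm], centre height z [mm] -> tcp
    a=np.radians(Y[k]); return (O[k][0]+s/1e3*np.cos(a),O[k][1]+s/1e3*np.sin(a),z/1e3-.019,Y[k])
def chain(cur,wps):
    cur=np.array(cur,float)
    for w in wps:
        d=np.array(w)-cur; a=np.radians(cur[3]); c,s=np.cos(a),np.sin(a)
        t=np.round(np.array([c*d[0]+s*d[1],s*d[0]-c*d[1],-d[2]])*100,1); sp=round(-d[3],1)
        print(t.tolist(),sp); t=t/100
        cur=cur+[c*t[0]+s*t[1],s*t[0]-c*t[1],-t[2],-sp]
    print("end",np.round(cur,4).tolist()); return cur
E
python3 - <<'E'
from plan import *
c=chain((.204,-.484,.227,22.85),[(.40,-.25,.227,22.85),(.46,-.02,.227,22.85),(.5,.2,.227,4.3),(*pt('g',-38,0)[:2],.16,4.3),pt('g',-38,72),pt('g',-38,85),pt('g',-86,85),
 pt('s',-76,85),pt('s',13,85),pt('s',13,72),pt('s',13,170)])
E
```

```text
[27.1, -14.0, -0.0] -0.0
[14.5, -18.8, -0.0] -0.0
[12.2, -18.7, -0.0] 18.6
[3.8, -15.3, 6.7] -0.0
[0.0, -0.0, 10.7] -0.0
[0.0, -0.0, -1.3] -0.0
[-4.8, 0.0, -0.0] -0.0
[1.1, 17.5, -0.0] 17.6
[8.9, -0.0, -0.0] -0.1
[-0.0, -0.0, 1.3] 0.0
[-0.0, -0.0, -9.8] 0.0
end [0.589, 0.1571, 0.151, -13.25]
```

Emit:
{"method": "send_rows", "body": {"targets": [{"translation": [2.7,-1.4,0],"spin": 0,"jaw": 1},{"translation": [5.4,-2.8,0],"spin": 0,"jaw": 1},{"translation": [8.1,-4.2,0],"spin": 0,"jaw": 1},{"translation": [10.8,-5.6,0],"spin": 0,"jaw": 1},{"translation": [13.5,-7,0],"spin": 0,"jaw": 1}]}}

```text
time: 0.6
tool_pos: [0.3016, -0.3657, 0.2264]
tool_rot: [-3.141, 0.0, 0.399]
contact_force: [-0.0, -0.4, -0.4]
opening: 0.0921
grip_force: 0.0
```

Emit:
{"method": "send_rows", "body": {"targets": [{"translation": [2.7,-1.4,0],"spin": 0,"jaw": 1},{"translation": [5.4,-2.8,0],"spin": 0,"jaw": 1},{"translation": [8.1,-4.2,0],"spin": 0,"jaw": 1},{"translation": [10.8,-5.6,0],"spin": 0,"jaw": 1},{"translation": [13.6,-7,0],"spin": 0,"jaw": 1}]}}

```text
time: 1.1
tool_pos: [0.3997, -0.2484, 0.2265]
tool_rot: [-3.141, 0.0, 0.399]
contact_force: [-0.1, -0.7, 0.3]
opening: 0.0918
grip_force: 0.0
```

Emit:
{"method": "send_rows", "body": {"targets": [{"translation": [2.9,-3.8,0],"spin": 0,"jaw": 1},{"translation": [5.8,-7.6,0],"spin": 0,"jaw": 1},{"translation": [8.7,-11.4,0],"spin": 0,"jaw": 1},{"translation": [11.6,-15.2,0],"spin": 0,"jaw": 1},{"translation": [14.5,-18.8,0],"spin": 0,"jaw": 1}]}}

```text
time: 1.6
tool_pos: [0.4598, -0.018, 0.2266]
tool_rot: [-3.141, 0.0, 0.399]
contact_force: [0.6, -0.8, 0.2]
opening: 0.0917
grip_force: 0.0
```

Emit:
{"method": "send_rows", "body": {"targets": [{"translation": [2.4,-3.7,0],"spin": 3.7,"jaw": 1},{"translation": [4.8,-7.4,0],"spin": 7.4,"jaw": 1},{"translation": [7.3,-11.2,0],"spin": 11.1,"jaw": 1},{"translation": [9.7,-14.9,0],"spin": 14.9,"jaw": 1},{"translation": [12.2,-18.7,0],"spin": 18.6,"jaw": 1}]}}

```text
time: 2.1
tool_pos: [0.4995, 0.2015, 0.2264]
tool_rot: [3.141, 0.001, 0.072]
contact_force: [0.9, -0.4, 0.6]
opening: 0.092
grip_force: 0.0
```

Emit:
{"method": "send_rows", "body": {"targets": [{"translation": [0.8,-3.1,1.3],"spin": 0,"jaw": 1},{"translation": [1.6,-6.2,2.7],"spin": 0,"jaw": 1},{"translation": [2.4,-9.3,4],"spin": 0,"jaw": 1},{"translation": [3.2,-12.4,5.4],"spin": 0,"jaw": 1},{"translation": [3.8,-15.3,6.7],"spin": 0,"jaw": 1}]}}

```text
time: 2.6
tool_pos: [0.5261, 0.3564, 0.1584]
tool_rot: [3.141, 0.001, 0.074]
contact_force: [0.1, -0.6, 0.6]
opening: 0.0917
grip_force: 0.0
```

```bash
python3 - <<'E'
from cell import *
import cv2, numpy as np
from h import *
p,d=read_camera("scene"); q,e=read_camera("top")
a=cv2.resize(p[150:270,160:320,::-1],(640,480),interpolation=cv2.INTER_CUBIC)
cv2.imwrite("pics/a1.png",a)
E
```

```text
(no output)
```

View pics/a1.png

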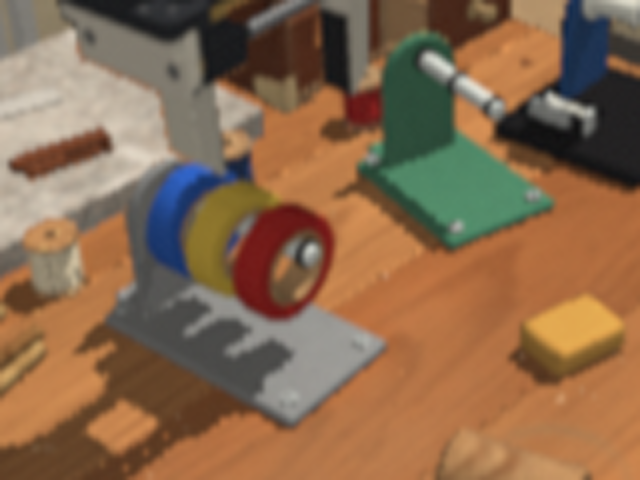

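The open gripper hovers above the red roll (290,260), fingers at (195,150) and (345,60), so it straddles the rack. Descend and grip.

Emit:
{"method": "send_rows", "body": {"targets": [{"translation": [0,0,2.2],"spin": 0,"jaw": 1},{"translation": [0,0,4.4],"spin": 0,"jaw": 1},{"translation": [0,0,6.6],"spin": 0,"jaw": 1},{"translation": [0,0,8.8],"spin": 0,"jaw": 1},{"translation": [0,0,10.7],"spin": 0,"jaw": 1}]}}

```text
time: 3.2
tool_pos: [0.526, 0.354, 0.0517]
tool_rot: [3.141, 0.001, 0.074]
contact_force: [-0.3, 0.4, -0.5]
opening: 0.092
grip_force: 0.0
```

Emit:
{"method": "send_rows", "body": {"targets": [{"translation": [0,0,0],"spin": 0,"jaw": 0.65},{"translation": [0,0,0],"spin": 0,"jaw": 0.6},{"translation": [0,0,0],"spin": 0,"jaw": 0.55},{"translation": [0,0,0],"spin": 0,"jaw": 0.5},{"translation": [0,0,0],"spin": 0,"jaw": 0.5}], "force": 20}}

```text
time: 3.7
tool_pos: [0.527, 0.3553, 0.054]
tool_rot: [-3.141, -0.002, 0.074]
contact_force: [-0.7, 0.0, 3.3]
opening: 0.0643
grip_force: 20.0
```

Emit:
{"method": "send_rows", "body": {"targets": [{"translation": [0,0,-0.3],"spin": 0,"jaw": 0.5},{"translation": [0,0,-0.7],"spin": 0,"jaw": 0.5},{"translation": [0,0,-1],"spin": 0,"jaw": 0.5},{"translation": [0,0,-1.3],"spin": 0,"jaw": 0.5},{"translation": [0,0,-1.3],"spin": 0,"jaw": 0.5}]}}

```text
time: 4.2
tool_pos: [0.5265, 0.3552, 0.0662]
tool_rot: [-3.141, -0.001, 0.074]
contact_force: [-0.2, -0.2, -0.7]
opening: 0.0641
grip_force: 20.0
```

Emit:
{"method": "send_rows", "body": {"targets": [{"translation": [-0.9,0,0],"spin": 0,"jaw": 0.5},{"translation": [-1.9,0,0],"spin": 0,"jaw": 0.5},{"translation": [-2.9,0,0],"spin": 0,"jaw": 0.5},{"translation": [-3.9,0,0],"spin": 0,"jaw": 0.5},{"translation": [-4.8,0,0],"spin": 0,"jaw": 0.5}]}}

```text
time: 4.7
tool_pos: [0.4771, 0.3515, 0.0657]
tool_rot: [3.141, 0.0, 0.075]
contact_force: [-0.8, -0.1, -1.2]
opening: 0.0642
grip_force: 20.0
```

```bash
python3 - <<'E'
from cell import *
import cv2, numpy as np
p,d=read_camera("scene"); q,e=read_camera("top")
a=cv2.resize(p[150:270,160:320,::-1],(400,300),interpolation=cv2.INTER_CUBIC)
b=cv2.resize(q[100:220,180:340,::-1],(400,300),interpolation=cv2.INTER_CUBIC)
cv2.imwrite("pics/a2.png",np.hstack([a,b])); print(monitor.observe()["tool_pos"])
E
```

```text
[0.47683995 0.35150231 0.06575837]
```

View pics/a2.png

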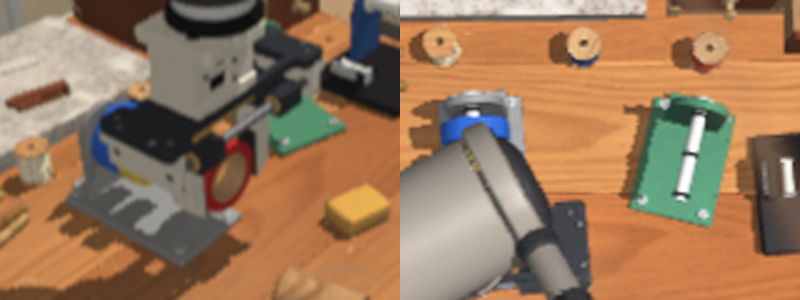

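Emit:
{"method": "send_rows", "body": {"targets": [{"translation": [-0.5,3.5,0],"spin": 3.5,"jaw": 0.5},{"translation": [-0.2,7,0],"spin": 7,"jaw": 0.5},{"translation": [0.2,10.5,0],"spin": 10.5,"jaw": 0.5},{"translation": [0.6,14,0],"spin": 14,"jaw": 0.5},{"translation": [1.1,17.5,0],"spin": 17.6,"jaw": 0.5}]}}

```text
time: 5.3
tool_pos: [0.5028, 0.1765, 0.0659]
tool_rot: [-3.141, -0.001, -0.235]
contact_force: [0.6, -0.1, -1.0]
opening: 0.0645
grip_force: 20.0
```

```bash
python3 - <<'E'
from cell import *
import cv2, numpy as np
p,d=read_camera("scene"); q,e=read_camera("top")
a=cv2.resize(p[140:236,230:358,::-1],(400,300),interpolation=cv2.INTER_CUBIC)
b=cv2.resize(q[115:211,240:368,::-1],(400,300),interpolation=cv2.INTER_CUBIC)
cv2.imwrite("pics/a3.png",np.hstack([a,b])); print(monitor.observe()["tool_pos"],monitor.observe()["tool_rot"])
E
```

```text
[0.50365838 0.17429244 0.06590714] [ 3.14096428e+00 -1.19327448e-03 -2.38612924e-01]
```

View pics/a3.png

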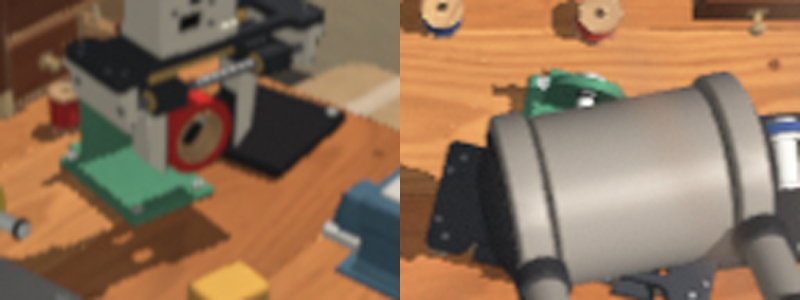

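Emit:
{"method": "send_rows", "body": {"targets": [{"translation": [0,0,0],"spin": 0,"jaw": 0.5},{"translation": [0,0,0],"spin": 0,"jaw": 0.5},{"translation": [0,0,0],"spin": 0,"jaw": 0.5},{"translation": [0,0,0],"spin": 0,"jaw": 0.5},{"translation": [0,0,0],"spin": 0,"jaw": 0.5}]}}

```text
time: 5.9
tool_pos: [0.5021, 0.1785, 0.0656]
tool_rot: [3.142, -0.0, -0.232]
contact_force: [0.8, 0.3, -0.7]
opening: 0.0649
grip_force: 20.0
```

Emit:
{"method": "send_rows", "body": {"targets": [{"translation": [0.8,0,0],"spin": 0,"jaw": 0.5},{"translation": [1.7,0,0],"spin": 0,"jaw": 0.5},{"translation": [2.6,0,0],"spin": 0,"jaw": 0.5},{"translation": [3.5,0,0],"spin": 0,"jaw": 0.5},{"translation": [4.4,0,0],"spin": 0,"jaw": 0.5}]}}

```text
time: 6.4
tool_pos: [0.5461, 0.1673, 0.0656]
tool_rot: [3.142, -0.0, -0.233]
contact_force: [-0.0, -0.9, -1.3]
opening: 0.0644
grip_force: 20.0
```

Emit:
{"method": "send_rows", "body": {"targets": [{"translation": [1,0,0],"spin": 0,"jaw": 0.5},{"translation": [2,0,0],"spin": 0,"jaw": 0.5},{"translation": [3,0,0],"spin": 0,"jaw": 0.5},{"translation": [4,0,0],"spin": 0,"jaw": 0.5},{"translation": [4.5,0,0],"spin": 0,"jaw": 0.5}]}}

```text
time: 6.9
tool_pos: [0.5901, 0.1569, 0.0657]
tool_rot: [-3.142, -0.001, -0.233]
contact_force: [0.1, 0.2, -0.7]
opening: 0.0642
grip_force: 20.0
```

Emit:
{"method": "send_rows", "body": {"targets": [{"translation": [0,0,0.4],"spin": 0,"jaw": 0.5},{"translation": [0,0,0.8],"spin": 0,"jaw": 0.5},{"translation": [0,0,1],"spin": 0,"jaw": 0.5},{"translation": [0,0,1.1],"spin": 0,"jaw": 0.5},{"translation": [0,0,1.1],"spin": 0,"jaw": 0.5}]}}

```text
time: 7.4
tool_pos: [0.5886, 0.1574, 0.0545]
tool_rot: [3.141, 0.0, -0.233]
contact_force: [-0.2, -0.6, -1.3]
opening: 0.0644
grip_force: 20.0
```

```bash
python3 - <<'E'
from cell import *
import cv2, numpy as np
p,d=read_camera("scene")
a=cv2.resize(p[140:236,230:358,::-1],(640,480),interpolation=cv2.INTER_CUBIC)
cv2.imwrite("pics/a4.png",a); print(monitor.observe()["tool_pos"],monitor.observe()["tool_rot"])
E
```

```text
[0.58876834 0.15735687 0.05472167] [ 3.14148277e+00  3.52963292e-05 -2.32836208e-01]
```

View pics/a4.png

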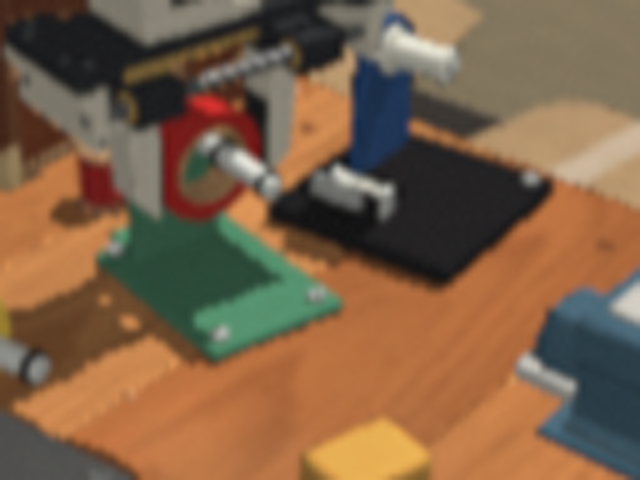

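Emit:
{"method": "send_rows", "body": {"targets": [{"translation": [0,0,0.1],"spin": 0,"jaw": 0.5},{"translation": [0,0,0.2],"spin": 0,"jaw": 0.5},{"translation": [0,0,0.3],"spin": 0,"jaw": 0.5},{"translation": [0,0,0.3],"spin": 0,"jaw": 0.5},{"translation": [0,0,0.3],"spin": 0,"jaw": 0.5}]}}

```text
time: 7.95
tool_pos: [0.5894, 0.1573, 0.0538]
tool_rot: [-3.141, -0.002, -0.233]
contact_force: [-3.3, -0.7, 11.8]
opening: 0.0642
grip_force: 20.0
```

Emit:
{"method": "send_rows", "body": {"targets": [{"translation": [0,0,0],"spin": 0,"jaw": 0.72},{"translation": [0,0,0],"spin": 0,"jaw": 0.75},{"translation": [0,0,0],"spin": 0,"jaw": 0.85},{"translation": [0,0,0],"spin": 0,"jaw": 1},{"translation": [0,0,0],"spin": 0,"jaw": 1}]}}

```text
time: 8.45
tool_pos: [0.5889, 0.1572, 0.0514]
tool_rot: [3.141, 0.0, -0.233]
contact_force: [-0.3, 0.7, 0.5]
opening: 0.0883
grip_force: 0.0
```

Emit:
{"method": "send_rows", "body": {"targets": [{"translation": [0,0,-2],"spin": 0,"jaw": 1},{"translation": [0,0,-4],"spin": 0,"jaw": 1},{"translation": [0,0,-6],"spin": 0,"jaw": 1},{"translation": [0,0,-8],"spin": 0,"jaw": 1},{"translation": [0,0,-10],"spin": 0,"jaw": 1}]}}

```text
time: 8.95
tool_pos: [0.5888, 0.1572, 0.1523]
tool_rot: [3.141, 0.0, -0.233]
contact_force: [-0.5, 0.7, -0.1]
opening: 0.092
grip_force: 0.0
```

```bash
python3 - <<'E'
from plan import *
c=chain((.589,.1571,.152,-13.25),[(*pt('g',-4,0)[:2],.152,4.3),pt('g',-4,72),pt('g',-4,85),pt('g',-86,85),
 pt('s',-76,85),pt('s',-25,85),pt('s',-25,72),pt('s',-25,170),(*pt('g',30,0)[:2],.152,4.3)])
E
```

```text
[-7.4, -18.9, -0.0] -17.6
[0.0, 0.1, 9.9] 0.1
[0.0, -0.0, -1.3] -0.0
[-8.2, -0.0, -0.0] -0.0
[1.1, 17.4, -0.0] 17.6
[5.1, 0.0, -0.0] -0.0
[-0.0, 0.0, 1.3] -0.0
[-0.0, 0.0, -9.8] -0.0
[-0.4, -19.8, -0.1] -17.6
end [0.5939, 0.36, 0.152, 4.25]
```

Emit:
{"method": "send_rows", "body": {"targets": [{"translation": [-1.5,-3.8,0],"spin": -3.5,"jaw": 1},{"translation": [-3,-7.6,0],"spin": -7,"jaw": 1},{"translation": [-4.4,-11.3,0],"spin": -10.5,"jaw": 1},{"translation": [-5.9,-15.1,0],"spin": -14,"jaw": 1},{"translation": [-7.4,-18.9,0],"spin": -17.6,"jaw": 1}]}}

```text
time: 9.45
tool_pos: [0.5601, 0.3597, 0.1515]
tool_rot: [3.141, 0.0, 0.076]
contact_force: [0.9, 0.6, -0.3]
opening: 0.092
grip_force: 0.0
```

Emit:
{"method": "send_rows", "body": {"targets": [{"translation": [0,0,0],"spin": 0,"jaw": 1},{"translation": [0,0,0],"spin": 0,"jaw": 1},{"translation": [0,0,0],"spin": 0,"jaw": 1},{"translation": [0,0,1],"spin": 0,"jaw": 1},{"translation": [0,0,2],"spin": 0,"jaw": 1}]}}

```text
time: 9.95
tool_pos: [0.5611, 0.3571, 0.1311]
tool_rot: [3.142, -0.0, 0.072]
contact_force: [-0.2, -0.6, -0.3]
opening: 0.0917
grip_force: 0.0
```

Emit:
{"method": "send_rows", "body": {"targets": [{"translation": [0,0,1.6],"spin": 0,"jaw": 1},{"translation": [0,0,3.2],"spin": 0,"jaw": 1},{"translation": [0,0,4.8],"spin": 0,"jaw": 1},{"translation": [0,0,6.4],"spin": 0,"jaw": 1},{"translation": [0,0,7.9],"spin": 0,"jaw": 1}]}}

```text
time: 10.45
tool_pos: [0.5603, 0.3572, 0.0509]
tool_rot: [3.141, 0.001, 0.073]
contact_force: [-0.7, 0.3, 0.5]
opening: 0.0919
grip_force: 0.0
```

Emit:
{"method": "send_rows", "body": {"targets": [{"translation": [0,0,0],"spin": 0,"jaw": 0.65},{"translation": [0,0,0],"spin": 0,"jaw": 0.6},{"translation": [0,0,0],"spin": 0,"jaw": 0.55},{"translation": [0,0,0],"spin": 0,"jaw": 0.5},{"translation": [0,0,0],"spin": 0,"jaw": 0.5}], "force": 20}}

```text
time: 10.95
tool_pos: [0.5611, 0.3585, 0.0536]
tool_rot: [-3.141, -0.002, 0.074]
contact_force: [0.3, 0.3, 2.1]
opening: 0.0646
grip_force: 20.0
```

Lift, pull off 8.2 cm, and check forces.

Emit:
{"method": "send_rows", "body": {"targets": [{"translation": [0,0,-0.3],"spin": 0,"jaw": 0.5},{"translation": [0,0,-0.7],"spin": 0,"jaw": 0.5},{"translation": [0,0,-1],"spin": 0,"jaw": 0.5},{"translation": [0,0,-1.3],"spin": 0,"jaw": 0.5},{"translation": [0,0,-1.3],"spin": 0,"jaw": 0.5}]}}

```text
time: 11.45
tool_pos: [0.5608, 0.3584, 0.0663]
tool_rot: [-3.141, -0.001, 0.074]
contact_force: [0.8, -0.2, -1.3]
opening: 0.0642
grip_force: 20.0
```

Emit:
{"method": "send_rows", "body": {"targets": [{"translation": [-0.8,0,0],"spin": 0,"jaw": 0.5},{"translation": [-1.6,0,0],"spin": 0,"jaw": 0.5},{"translation": [-2.4,0,0],"spin": 0,"jaw": 0.5},{"translation": [-3.2,0,0],"spin": 0,"jaw": 0.5},{"translation": [-4.1,0,0],"spin": 0,"jaw": 0.5}]}}

```text
time: 11.95
tool_pos: [0.5188, 0.3552, 0.0657]
tool_rot: [3.142, 0.0, 0.074]
contact_force: [-0.1, -1.3, -0.6]
opening: 0.0644
grip_force: 20.0
```

Emit:
{"method": "send_rows", "body": {"targets": [{"translation": [-0.8,0,0],"spin": 0,"jaw": 0.5},{"translation": [-1.6,0,0],"spin": 0,"jaw": 0.5},{"translation": [-2.4,0,0],"spin": 0,"jaw": 0.5},{"translation": [-3.3,0,0],"spin": 0,"jaw": 0.5},{"translation": [-4.1,0,0],"spin": 0,"jaw": 0.5}]}}

```text
time: 12.45
tool_pos: [0.478, 0.3521, 0.0657]
tool_rot: [3.141, 0.0, 0.074]
contact_force: [-0.2, 0.0, -0.3]
opening: 0.0639
grip_force: 20.0
```

Emit:
{"method": "send_rows", "body": {"targets": [{"translation": [-0.5,3.5,0],"spin": 3.5,"jaw": 0.5},{"translation": [-0.2,7,0],"spin": 7,"jaw": 0.5},{"translation": [0.2,10.5,0],"spin": 10.5,"jaw": 0.5},{"translation": [0.6,14,0],"spin": 14,"jaw": 0.5},{"translation": [1.1,17.4,0],"spin": 17.6,"jaw": 0.5}]}}

```text
time: 12.95
tool_pos: [0.5024, 0.1782, 0.0658]
tool_rot: [3.142, -0.0, -0.235]
contact_force: [0.0, 0.4, -0.2]
opening: 0.0643
grip_force: 20.0
```

Emit:
{"method": "send_rows", "body": {"targets": [{"translation": [0,0,0],"spin": 0,"jaw": 0.5},{"translation": [0,0,0],"spin": 0,"jaw": 0.5},{"translation": [0,0,0],"spin": 0,"jaw": 0.5},{"translation": [0,0,0],"spin": 0,"jaw": 0.5},{"translation": [0,0,0],"spin": 0,"jaw": 0.5}]}}

```text
time: 13.45
tool_pos: [0.5023, 0.1804, 0.0656]
tool_rot: [3.142, 0.0, -0.231]
contact_force: [-0.8, -0.0, -0.8]
opening: 0.0645
grip_force: 20.0
```

Emit:
{"method": "send_rows", "body": {"targets": [{"translation": [1,0,0],"spin": 0,"jaw": 0.5},{"translation": [2,0,0],"spin": 0,"jaw": 0.5},{"translation": [3,0,0],"spin": 0,"jaw": 0.5},{"translation": [4,0,0],"spin": 0,"jaw": 0.5},{"translation": [5.1,0,0],"spin": 0,"jaw": 0.5}]}}

```text
time: 13.95
tool_pos: [0.5533, 0.1673, 0.0656]
tool_rot: [3.141, 0.0, -0.233]
contact_force: [0.1, 0.2, -0.9]
opening: 0.0642
grip_force: 20.0
```

Emit:
{"method": "send_rows", "body": {"targets": [{"translation": [0,0,0],"spin": 0,"jaw": 0.5},{"translation": [0,0,0],"spin": 0,"jaw": 0.5},{"translation": [0,0,0.4],"spin": 0,"jaw": 0.5},{"translation": [0,0,0.8],"spin": 0,"jaw": 0.5},{"translation": [0,0,1.1],"spin": 0,"jaw": 0.5}]}}

```text
time: 14.45
tool_pos: [0.5517, 0.1678, 0.0542]
tool_rot: [3.141, 0.001, -0.233]
contact_force: [-0.7, -0.3, -0.6]
opening: 0.0645
grip_force: 20.0
```

```bash
python3 - <<'E'
from cell import *
import cv2, numpy as np
p,d=read_camera("scene")
a=cv2.resize(p[140:236,230:358,::-1],(640,480),interpolation=cv2.INTER_CUBIC)
cv2.imwrite("pics/a5.png",a); print(monitor.observe()["tool_pos"],monitor.observe()["contact_force"])
E
```

```text
[0.55153747 0.1676985  0.05375038] [-0.74440528  1.05643931 -1.04366367]
```

View pics/a5.png

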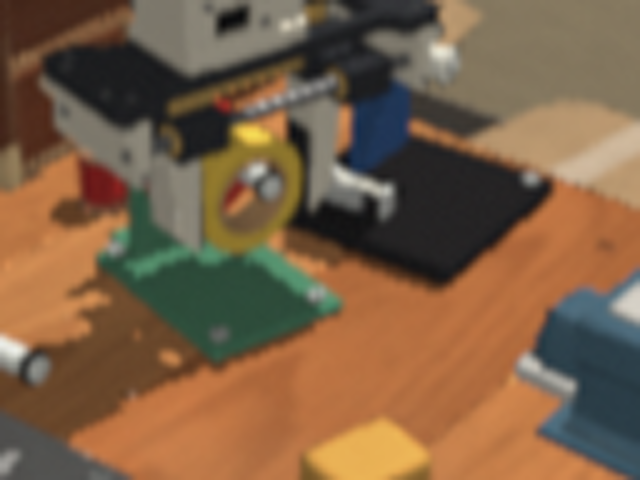

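Yellow encircles the rod end (265,180) at the outer place, with red visible behind it. Lower slightly, release, go to blue.

Emit:
{"method": "send_rows", "body": {"targets": [{"translation": [0,0,0.1],"spin": 0,"jaw": 0.5},{"translation": [0,0,0.2],"spin": 0,"jaw": 0.5},{"translation": [0,0,0.2],"spin": 0,"jaw": 0.72},{"translation": [0,0,0.2],"spin": 0,"jaw": 0.8},{"translation": [0,0,0.2],"spin": 0,"jaw": 1}]}}

```text
time: 15.0
tool_pos: [0.5524, 0.1677, 0.0527]
tool_rot: [3.142, -0.0, -0.233]
contact_force: [-0.3, 0.6, -0.4]
opening: 0.0766
grip_force: 0.0
```

Emit:
{"method": "send_rows", "body": {"targets": [{"translation": [0,0,0],"spin": 0,"jaw": 1},{"translation": [0,0,0],"spin": 0,"jaw": 1},{"translation": [0,0,-2],"spin": 0,"jaw": 1},{"translation": [0,0,-4.5],"spin": 0,"jaw": 1},{"translation": [0,0,-7],"spin": 0,"jaw": 1}]}}

```text
time: 15.5
tool_pos: [0.552, 0.1676, 0.1232]
tool_rot: [3.141, 0.001, -0.233]
contact_force: [0.1, 0.2, -0.6]
opening: 0.0918
grip_force: 0.0
```

Emit:
{"method": "send_rows", "body": {"targets": [{"translation": [0,0,-2.8],"spin": 0,"jaw": 1},{"translation": [-0.1,-4,-2.8],"spin": -3.5,"jaw": 1},{"translation": [-0.2,-8,-2.8],"spin": -7,"jaw": 1},{"translation": [-0.3,-12,-2.8],"spin": -10.5,"jaw": 1},{"translation": [-0.3,-16,-2.8],"spin": -14,"jaw": 1}]}}

```text
time: 16.0
tool_pos: [0.5864, 0.3255, 0.1508]
tool_rot: [3.142, -0.0, 0.014]
contact_force: [0.7, 0.2, -0.3]
opening: 0.0917
grip_force: 0.0
```

```bash
python3 - <<'E'
from plan import *
import math
# replay commanded pose: end of 9-step chain prior to last = s,-25 at z .151
c=chain((.5514,.1667,.151,-13.35),[(*pt('g',30,0)[:2],.151,4.3)])
a=math.radians(-13.35); x=.5514-.003*math.cos(a)-.16*math.sin(a); y=.1667-.003*math.sin(a)+.16*math.cos(a)
print(x,y)
c=chain((x,y,.151,.65),[(*pt('g',30,0)[:2],.151,4.3),pt('g',30,72),pt('g',30,85),pt('g',-86,85),pt('d',-30,85)])
E
```

```text
[-0.3, -19.8, -0.0] -17.6
end [0.5942, 0.36, 0.151, 4.25]
0.585424892083819 0.32306913608089183
[0.9, -3.7, -0.0] -3.6
[0.0, 0.0, 9.8] -0.0
[0.0, 0.0, -1.3] -0.0
[-11.6, 0.0, -0.0] -0.0
[1.1, 34.7, -0.0] -0.0
end [0.515, 0.0063, 0.066, 4.25]
```

Emit:
{"method": "send_rows", "body": {"targets": [{"translation": [0.4,-1.8,0],"spin": -1.8,"jaw": 1},{"translation": [0.9,-3.6,0],"spin": -3.6,"jaw": 1},{"translation": [0.9,-3.6,0],"spin": -3.6,"jaw": 1},{"translation": [0.9,-3.6,0],"spin": -3.6,"jaw": 1},{"translation": [0.9,-3.6,0],"spin": -3.6,"jaw": 1}]}}

```text
time: 16.5
tool_pos: [0.5948, 0.3591, 0.1506]
tool_rot: [3.141, 0.001, 0.073]
contact_force: [0.2, -0.3, 0.6]
opening: 0.0917
grip_force: 0.0
```

Emit:
{"method": "send_rows", "body": {"targets": [{"translation": [0,0,2],"spin": 0,"jaw": 1},{"translation": [0,0,4],"spin": 0,"jaw": 1},{"translation": [0,0,6],"spin": 0,"jaw": 1},{"translation": [0,0,8],"spin": 0,"jaw": 1},{"translation": [0,0,9.8],"spin": 0,"jaw": 1}]}}

```text
time: 17.0
tool_pos: [0.5949, 0.3588, 0.0521]
tool_rot: [3.141, 0.0, 0.072]
contact_force: [-0.1, -0.1, 0.6]
opening: 0.0917
grip_force: 0.0
```

Emit:
{"method": "send_rows", "body": {"targets": [{"translation": [0,0,0],"spin": 0,"jaw": 0.65},{"translation": [0,0,0],"spin": 0,"jaw": 0.6},{"translation": [0,0,0],"spin": 0,"jaw": 0.55},{"translation": [0,0,0],"spin": 0,"jaw": 0.5},{"translation": [0,0,0],"spin": 0,"jaw": 0.5}], "force": 20}}

```text
time: 17.5
tool_pos: [0.5956, 0.3603, 0.0542]
tool_rot: [-3.141, -0.002, 0.074]
contact_force: [-0.4, 0.5, 2.6]
opening: 0.0643
grip_force: 20.0
```

Emit:
{"method": "send_rows", "body": {"targets": [{"translation": [0,0,-0.3],"spin": 0,"jaw": 0.5},{"translation": [0,0,-0.7],"spin": 0,"jaw": 0.5},{"translation": [0,0,-1],"spin": 0,"jaw": 0.5},{"translation": [0,0,-1.3],"spin": 0,"jaw": 0.5},{"translation": [0,0,-1.3],"spin": 0,"jaw": 0.5}]}}

```text
time: 18.0
tool_pos: [0.5951, 0.3603, 0.0662]
tool_rot: [-3.141, -0.001, 0.074]
contact_force: [0.5, -0.3, -0.9]
opening: 0.0645
grip_force: 20.0
```

Emit:
{"method": "send_rows", "body": {"targets": [{"translation": [-1.1,0,0],"spin": 0,"jaw": 0.5},{"translation": [-2.3,0,0],"spin": 0,"jaw": 0.5},{"translation": [-3.5,0,0],"spin": 0,"jaw": 0.5},{"translation": [-4.7,0,0],"spin": 0,"jaw": 0.5},{"translation": [-5.8,0,0],"spin": 0,"jaw": 0.5}]}}

```text
time: 18.5
tool_pos: [0.5364, 0.3558, 0.0655]
tool_rot: [3.141, 0.0, 0.074]
contact_force: [0.1, -0.7, -1.2]
opening: 0.0643
grip_force: 20.0
```

Emit:
{"method": "send_rows", "body": {"targets": [{"translation": [-1.1,0,0],"spin": 0,"jaw": 0.5},{"translation": [-2.3,0,0],"spin": 0,"jaw": 0.5},{"translation": [-3.5,0,0],"spin": 0,"jaw": 0.5},{"translation": [-4.7,0,0],"spin": 0,"jaw": 0.5},{"translation": [-5.8,0,0],"spin": 0,"jaw": 0.5}]}}

```text
time: 19.0
tool_pos: [0.4786, 0.3515, 0.0656]
tool_rot: [3.141, 0.0, 0.074]
contact_force: [-0.3, 0.5, -1.2]
opening: 0.0641
grip_force: 20.0
```

Emit:
{"method": "send_rows", "body": {"targets": [{"translation": [-0.5,3,0],"spin": 0,"jaw": 0.5},{"translation": [-0.8,7,0],"spin": 0,"jaw": 0.5},{"translation": [-1,11,0],"spin": 0,"jaw": 0.5},{"translation": [-1,15,0],"spin": 0,"jaw": 0.5},{"translation": [-1,19,0],"spin": 0,"jaw": 0.5}]}}

```text
time: 19.5
tool_pos: [0.4832, 0.16, 0.0659]
tool_rot: [3.142, -0.001, 0.075]
contact_force: [0.3, -0.6, -1.5]
opening: 0.0646
grip_force: 20.0
```

Emit:
{"method": "send_rows", "body": {"targets": [{"translation": [0,4,0],"spin": 0,"jaw": 0.5},{"translation": [0,8,0],"spin": 0,"jaw": 0.5},{"translation": [0.3,12,0],"spin": 0,"jaw": 0.5},{"translation": [1,15,0],"spin": 0,"jaw": 0.5},{"translation": [1.8,15.7,0],"spin": 0,"jaw": 0.5}]}}

```text
time: 20.0
tool_pos: [0.5134, 0.0032, 0.066]
tool_rot: [3.141, -0.001, 0.071]
contact_force: [-0.0, 0.0, -0.9]
opening: 0.0643
grip_force: 20.0
```

Emit:
{"method": "send_rows", "body": {"targets": [{"translation": [0,0,0],"spin": 0,"jaw": 0.5},{"translation": [0,0,0],"spin": 0,"jaw": 0.5},{"translation": [0,0,0],"spin": 0,"jaw": 0.5},{"translation": [0,0,0],"spin": 0,"jaw": 0.5},{"translation": [0,0,0],"spin": 0,"jaw": 0.5}]}}

```text
time: 20.5
tool_pos: [0.5126, 0.0069, 0.0657]
tool_rot: [3.142, 0.0, 0.076]
contact_force: [-0.4, -0.4, -0.7]
opening: 0.0644
grip_force: 20.0
```

```bash
python3 - <<'E'
from cell import *
import cv2, numpy as np
p,d=read_camera("scene"); q,e=read_camera("top")
a=cv2.resize(p[130:226,250:378,::-1],(400,300),interpolation=cv2.INTER_CUBIC)
b=cv2.resize(q[115:211,280:408,::-1],(400,300),interpolation=cv2.INTER_CUBIC)
cv2.imwrite("pics/a6.png",np.hstack([a,b])); print(monitor.observe()["tool_pos"],monitor.observe()["tool_rot"])
E
```

```text
[0.51280678 0.00658227 0.06574814] [ 3.14151916e+00 -3.49548708e-05  7.49315903e-02]
```

View pics/a6.png

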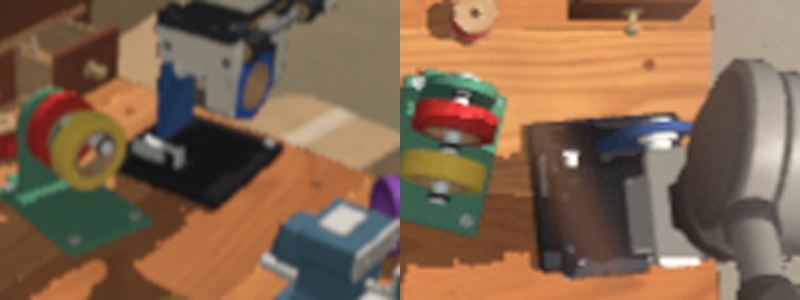

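Red and yellow hang properly on the green rack; the blue roll is held in front of the hub. Insert slowly.

Emit:
{"method": "send_rows", "body": {"targets": [{"translation": [0.4,0,0],"spin": 0,"jaw": 0.5},{"translation": [0.8,0,0],"spin": 0,"jaw": 0.5},{"translation": [1.2,0,0],"spin": 0,"jaw": 0.5},{"translation": [1.6,0,0],"spin": 0,"jaw": 0.5},{"translation": [2,0,0],"spin": 0,"jaw": 0.5}]}}

```text
time: 21.1
tool_pos: [0.5333, 0.0075, 0.0656]
tool_rot: [3.142, 0.0, 0.074]
contact_force: [1.0, -0.2, -1.2]
opening: 0.0645
grip_force: 20.0
```

Emit:
{"method": "send_rows", "body": {"targets": [{"translation": [0.5,0,0],"spin": 0,"jaw": 0.5},{"translation": [1,0,0],"spin": 0,"jaw": 0.5},{"translation": [1.5,0,0],"spin": 0,"jaw": 0.5},{"translation": [2,0,0],"spin": 0,"jaw": 0.5},{"translation": [2.4,0,0],"spin": 0,"jaw": 0.5}]}}

```text
time: 21.6
tool_pos: [0.5573, 0.0094, 0.0657]
tool_rot: [3.141, -0.0, 0.074]
contact_force: [-0.2, 0.2, -1.4]
opening: 0.0641
grip_force: 20.0
```

```bash
python3 - <<'E'
from cell import *
import cv2, numpy as np
p,d=read_camera("scene"); q,e=read_camera("top")
a=cv2.resize(p[130:196,280:368,::-1],(400,300),interpolation=cv2.INTER_CUBIC)
b=cv2.resize(q[130:196,310:398,::-1],(400,300),interpolation=cv2.INTER_CUBIC)
cv2.imwrite("pics/a7.png",np.hstack([a,b])); print(monitor.observe()["tool_pos"],monitor.observe()["contact_force"])
E
```

```text
[0.55737688 0.00934415 0.06570413] [-0.52258165 -0.31932567 -1.10352248]
```

View pics/a7.png

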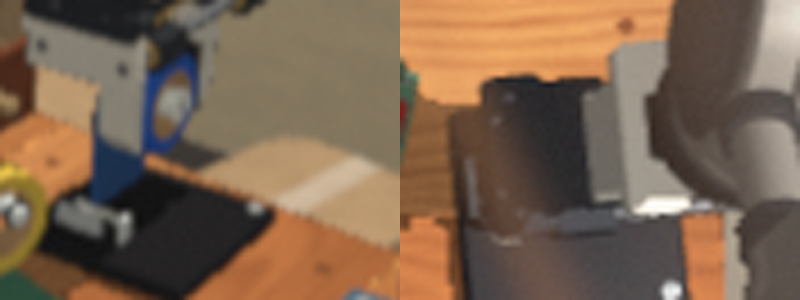

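Emit:
{"method": "send_rows", "body": {"targets": [{"translation": [0,0,0.3],"spin": 0,"jaw": 0.5},{"translation": [0,0,0.5],"spin": 0,"jaw": 0.5},{"translation": [0,0,0.7],"spin": 0,"jaw": 0.5},{"translation": [0,0,0.8],"spin": 0,"jaw": 0.5},{"translation": [0,0,0.9],"spin": 0,"jaw": 0.5}]}}

```text
time: 22.2
tool_pos: [0.5568, 0.0094, 0.057]
tool_rot: [3.141, -0.0, 0.074]
contact_force: [-3.1, 0.2, 8.8]
opening: 0.0641
grip_force: 20.0
```

Emit:
{"method": "send_rows", "body": {"targets": [{"translation": [0,0,0.1],"spin": 0,"jaw": 0.5},{"translation": [0,0,0.1],"spin": 0,"jaw": 0.5},{"translation": [0,0,0.1],"spin": 0,"jaw": 0.72},{"translation": [0,0,0.1],"spin": 0,"jaw": 0.8},{"translation": [0,0,0.1],"spin": 0,"jaw": 1}]}}

```text
time: 22.7
tool_pos: [0.5568, 0.0093, 0.0557]
tool_rot: [3.141, -0.0, 0.074]
contact_force: [-0.3, -0.3, -0.1]
opening: 0.077
grip_force: 0.0
```

Emit:
{"method": "send_rows", "body": {"targets": [{"translation": [0,0,0],"spin": 0,"jaw": 1},{"translation": [0,0,0],"spin": 0,"jaw": 1},{"translation": [0,0,-2],"spin": 0,"jaw": 1},{"translation": [0,0,-4.5],"spin": 0,"jaw": 1},{"translation": [0,0,-7],"spin": 0,"jaw": 1}]}}

```text
time: 23.2
tool_pos: [0.5565, 0.0094, 0.1262]
tool_rot: [-3.141, 0.001, 0.074]
contact_force: [-0.2, -0.8, -0.3]
opening: 0.0918
grip_force: 0.0
```

```bash
python3 - <<'E'
from plan import *
c=chain((.5575,.0094,.126,4.3),[(.5575,.0094,.152,4.3),(*pt('s',-25,0)[:2],.152,-13.3),pt('s',-25,72),pt('s',-25,85),pt('s',-76,85),
 pt('g',-86,85),pt('g',-4,85),pt('g',-4,73),(*pt('g',-4,73)[:2],.152,4.3),(*pt('s',13,85)[:2],.152,-13.3),pt('s',13,72),pt('s',13,85),pt('s',-76,85),pt('g',-86,85),pt('g',-38,85)])
E
```

```text
[0.0, 0.0, -2.6] -0.0
[0.6, -15.7, -0.0] 17.6
[-0.0, 0.0, 9.9] -0.0
[-0.0, 0.0, -1.3] -0.0
[-5.1, 0.0, -0.0] -0.0
[-6.3, -16.3, -0.0] -17.6
[8.2, -0.0, -0.0] 0.0
[0.0, -0.0, 1.2] 0.0
[0.0, -0.0, -9.8] 0.0
[1.4, 20.1, -0.0] 17.6
[-0.0, 0.1, 9.9] -0.0
[-0.0, -0.0, -1.3] -0.0
[-8.9, -0.0, -0.0] -0.0
[-6.3, -16.4, -0.0] -17.6
[4.8, 0.0, -0.0] 0.0
end [0.5265, 0.3552, 0.066, 4.3]
```

Emit:
{"method": "send_rows", "body": {"targets": [{"translation": [0,0,-2.6],"spin": 0,"jaw": 1},{"translation": [0.1,-4,-2.6],"spin": 4.4,"jaw": 1},{"translation": [0.3,-8,-2.6],"spin": 8.8,"jaw": 1},{"translation": [0.5,-12,-2.6],"spin": 13.2,"jaw": 1},{"translation": [0.6,-15.7,-2.6],"spin": 17.6,"jaw": 1}]}}

```text
time: 23.7
tool_pos: [0.5509, 0.168, 0.1517]
tool_rot: [-3.142, -0.0, -0.236]
contact_force: [0.3, 0.5, -0.6]
opening: 0.0917
grip_force: 0.0
```

Emit:
{"method": "send_rows", "body": {"targets": [{"translation": [0,0,0],"spin": 0,"jaw": 1},{"translation": [0,0,0],"spin": 0,"jaw": 1},{"translation": [0,0,0],"spin": 0,"jaw": 1},{"translation": [0,0,0],"spin": 0,"jaw": 1},{"translation": [0,0,0],"spin": 0,"jaw": 1}]}}

```text
time: 24.2
tool_pos: [0.5514, 0.1653, 0.1517]
tool_rot: [3.141, -0.0, -0.234]
contact_force: [-0.1, 0.0, -0.0]
opening: 0.092
grip_force: 0.0
```

```bash
python3 - <<'E'
from cell import *
from h import *
for n in ("scene","top"):
    p,d=read_camera(n); c=get_calibration(n); P=cloud(d,c); hsv=cv2.cvtColor(p,cv2.COLOR_RGB2HSV); H,S,V=[hsv[...,i].astype(int) for i in range(3)]
    if n=="scene": a=cv2.resize(p[130:226,250:378,::-1],(400,300),interpolation=cv2.INTER_CUBIC)
    else: b=cv2.resize(p[115:211,280:408,::-1],(400,300),interpolation=cv2.INTER_CUBIC)
    X,Y,Z=P[...,0],P[...,1],P[...,2]
    m=(d>0)&(X>.5)&(X<.62)&(Y>-.05)&(Y<.07)&(Z>.05)&(Z<.115)&(H>105)&(H<122)&(S>170); Q=P[m]
    if len(Q): print(n,len(Q),np.round([Q.min(0),Q.max(0),np.median(Q,0)],4).tolist())
    m=(d>0)&(X>.5)&(X<.6)&(Y>.1)&(Y<.22)&(Z>.05)&(Z<.115)&(H>22)&(H<32)&(S>150); Q=P[m]
    if len(Q): print(n,'yel',len(Q),np.round([Q.min(0),Q.max(0),np.median(Q,0)],4).tolist())
cv2.imwrite("pics/a8.png",np.hstack([a,b])); print(monitor.observe()["tool_pos"],monitor.observe()["tool_rot"])
E
```

```text
scene 137 [[0.5418, -0.0027, 0.0544], [0.5616, 0.042, 0.1077], [0.5498, 0.0353, 0.087]]
scene yel 139 [[0.5368, 0.1416, 0.0521], [0.5684, 0.1997, 0.1044], [0.5506, 0.188, 0.0896]]
top 53 [[0.5449, 0.0103, 0.0992], [0.5607, 0.0273, 0.1114], [0.5518, 0.0193, 0.1055]]
[0.55127842 0.16556465 0.15171303] [ 3.14142887e+00 -3.92912806e-05 -2.34057792e-01]
```

View pics/a8.png

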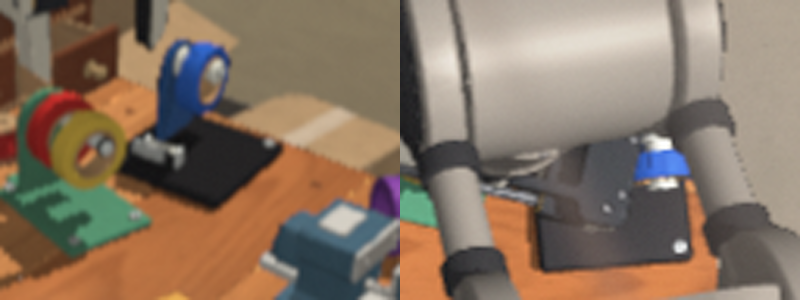

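Blue hangs on the hub, but at about s≈+7.5 (its front near the lip) – it was gripped slightly off-centre. I'll regrip and push it about 5 mm further in.

Emit:
{"method": "send_rows", "body": {"targets": [{"translation": [0.8,3.2,0],"spin": -3.6,"jaw": 1},{"translation": [1.6,6.4,0],"spin": -7.2,"jaw": 1},{"translation": [2.4,9.6,0],"spin": -10.8,"jaw": 1},{"translation": [3.2,12.8,0],"spin": -14.4,"jaw": 1},{"translation": [3.8,15.3,0],"spin": -17.6,"jaw": 1}]}}

```text
time: 24.8
tool_pos: [0.5527, 0.0066, 0.1518]
tool_rot: [3.141, -0.0, 0.076]
contact_force: [0.8, 0.2, 0.1]
opening: 0.0918
grip_force: 0.0
```

Emit:
{"method": "send_rows", "body": {"targets": [{"translation": [0,0,0],"spin": 0,"jaw": 1},{"translation": [0,0,0],"spin": 0,"jaw": 1},{"translation": [0,0,0],"spin": 0,"jaw": 1},{"translation": [0,0,1],"spin": 0,"jaw": 1},{"translation": [0,0,2],"spin": 0,"jaw": 1}]}}

```text
time: 25.3
tool_pos: [0.5527, 0.0096, 0.131]
tool_rot: [3.142, -0.0, 0.075]
contact_force: [0.1, -0.1, -0.6]
opening: 0.0921
grip_force: 0.0
```

Emit:
{"method": "send_rows", "body": {"targets": [{"translation": [0,0,1.5],"spin": 0,"jaw": 1},{"translation": [0,0,3],"spin": 0,"jaw": 1},{"translation": [0,0,4.5],"spin": 0,"jaw": 1},{"translation": [0,0,6],"spin": 0,"jaw": 1},{"translation": [0,0,7.6],"spin": 0,"jaw": 1}]}}

```text
time: 25.8
tool_pos: [0.5523, 0.0094, 0.0541]
tool_rot: [-3.141, 0.001, 0.075]
contact_force: [-0.0, -0.0, -0.3]
opening: 0.0917
grip_force: 0.0
```

Emit:
{"method": "send_rows", "body": {"targets": [{"translation": [0,0,0],"spin": 0,"jaw": 0.65},{"translation": [0,0,0],"spin": 0,"jaw": 0.6},{"translation": [0,0,0],"spin": 0,"jaw": 0.55},{"translation": [0,0,0],"spin": 0,"jaw": 0.5},{"translation": [0,0,0],"spin": 0,"jaw": 0.5}], "force": 20}}

```text
time: 26.3
tool_pos: [0.5532, 0.0088, 0.0564]
tool_rot: [3.141, -0.001, 0.074]
contact_force: [0.0, 0.8, 1.3]
opening: 0.0639
grip_force: 20.0
```

Emit:
{"method": "send_rows", "body": {"targets": [{"translation": [0,0,-0.2],"spin": 0,"jaw": 0.5},{"translation": [0,0,-0.4],"spin": 0,"jaw": 0.5},{"translation": [0,0,-0.5],"spin": 0,"jaw": 0.5},{"translation": [0.1,0,-0.5],"spin": 0,"jaw": 0.5},{"translation": [0.2,0,-0.5],"spin": 0,"jaw": 0.5}]}}

```text
time: 26.8
tool_pos: [0.5548, 0.0089, 0.0607]
tool_rot: [3.142, -0.0, 0.074]
contact_force: [-0.1, -1.0, -1.2]
opening: 0.0641
grip_force: 20.0
```

Emit:
{"method": "send_rows", "body": {"targets": [{"translation": [0.1,0,0],"spin": 0,"jaw": 0.5},{"translation": [0.2,0,0],"spin": 0,"jaw": 0.5},{"translation": [0.3,0,0],"spin": 0,"jaw": 0.5},{"translation": [0.3,0,0],"spin": 0,"jaw": 0.5},{"translation": [0.3,0,0],"spin": 0,"jaw": 0.5}]}}

```text
time: 27.3
tool_pos: [0.5577, 0.0091, 0.0607]
tool_rot: [3.142, 0.0, 0.074]
contact_force: [0.8, 0.0, -1.0]
opening: 0.0643
grip_force: 20.0
```

Now lower, release, and return above yellow on the green rack.

Emit:
{"method": "send_rows", "body": {"targets": [{"translation": [0,0,0.2],"spin": 0,"jaw": 0.5},{"translation": [0,0,0.4],"spin": 0,"jaw": 0.5},{"translation": [0,0,0.5],"spin": 0,"jaw": 0.5},{"translation": [0,0,0.5],"spin": 0,"jaw": 0.5},{"translation": [0,0,0.5],"spin": 0,"jaw": 0.72}]}}

```text
time: 27.8
tool_pos: [0.558, 0.0091, 0.0561]
tool_rot: [3.141, -0.001, 0.074]
contact_force: [0.7, 0.1, 0.3]
opening: 0.0658
grip_force: 0.0
```

Emit:
{"method": "send_rows", "body": {"targets": [{"translation": [0,0,0],"spin": 0,"jaw": 0.8},{"translation": [0,0,0],"spin": 0,"jaw": 1},{"translation": [0,0,0],"spin": 0,"jaw": 1},{"translation": [0,0,0],"spin": 0,"jaw": 1},{"translation": [0,0,-2],"spin": 0,"jaw": 1}]}}

```text
time: 28.3
tool_pos: [0.5559, 0.0093, 0.0736]
tool_rot: [-3.141, 0.005, 0.074]
contact_force: [0.4, -0.4, 0.1]
opening: 0.0916
grip_force: 0.0
```

Emit:
{"method": "send_rows", "body": {"targets": [{"translation": [0,0,-1.5],"spin": 0,"jaw": 1},{"translation": [0,0,-3],"spin": 0,"jaw": 1},{"translation": [0,0,-4.5],"spin": 0,"jaw": 1},{"translation": [0,0,-6],"spin": 0,"jaw": 1},{"translation": [0,0,-7.6],"spin": 0,"jaw": 1}]}}

```text
time: 28.8
tool_pos: [0.5576, 0.0091, 0.1522]
tool_rot: [3.142, 0.0, 0.074]
contact_force: [-0.8, 1.0, 0.3]
opening: 0.0917
grip_force: 0.0
```

Emit:
{"method": "send_rows", "body": {"targets": [{"translation": [0.1,-3,0],"spin": 3.5,"jaw": 1},{"translation": [0.3,-6,0],"spin": 7,"jaw": 1},{"translation": [0.4,-9,0],"spin": 10.5,"jaw": 1},{"translation": [0.5,-12,0],"spin": 14,"jaw": 1},{"translation": [0.6,-15.7,0],"spin": 17.6,"jaw": 1}]}}

```text
time: 29.3
tool_pos: [0.5521, 0.1668, 0.1517]
tool_rot: [3.141, -0.0, -0.237]
contact_force: [1.2, 0.3, 0.4]
opening: 0.0917
grip_force: 0.0
```

```bash
python3 - <<'E'
from cell import *
from h import *
for n in ("scene","top"):
    p,d=read_camera(n); c=get_calibration(n); P=cloud(d,c); hsv=cv2.cvtColor(p,cv2.COLOR_RGB2HSV); H,S,V=[hsv[...,i].astype(int) for i in range(3)]
    X,Y,Z=P[...,0],P[...,1],P[...,2]
    m=(d>0)&(X>.5)&(X<.62)&(Y>-.05)&(Y<.07)&(Z>.05)&(Z<.115)&(H>105)&(H<122)&(S>170); Q=P[m]
    if len(Q): print(n,len(Q),np.round([Q.min(0),Q.max(0),np.median(Q,0)],4).tolist())
print(monitor.observe()["tool_pos"])
E
```

```text
scene 138 [[0.5463, -0.0045, 0.0544], [0.5769, 0.0439, 0.1074], [0.5549, 0.0349, 0.0865]]
top 68 [[0.5485, 0.0104, 0.0923], [0.5653, 0.0338, 0.1094], [0.5561, 0.0239, 0.1031]]
[0.55146839 0.16993984 0.15157736]
```

Blue now at s≈+12. Now yellow back.

Emit:
{"method": "send_rows", "body": {"targets": [{"translation": [0,0,0],"spin": 0,"jaw": 1},{"translation": [0,0,0],"spin": 0,"jaw": 1},{"translation": [0,0,0],"spin": 0,"jaw": 1},{"translation": [0,0,1],"spin": 0,"jaw": 1},{"translation": [0,0,2],"spin": 0,"jaw": 1}]}}

```text
time: 29.9
tool_pos: [0.5522, 0.1654, 0.131]
tool_rot: [3.142, -0.0, -0.234]
contact_force: [-0.1, 0.1, -0.1]
opening: 0.0921
grip_force: 0.0
```

Emit:
{"method": "send_rows", "body": {"targets": [{"translation": [0,0,1.6],"spin": 0,"jaw": 1},{"translation": [0,0,3.2],"spin": 0,"jaw": 1},{"translation": [0,0,4.8],"spin": 0,"jaw": 1},{"translation": [0,0,6.4],"spin": 0,"jaw": 1},{"translation": [0,0,7.9],"spin": 0,"jaw": 1}]}}

```text
time: 30.4
tool_pos: [0.5515, 0.1657, 0.0509]
tool_rot: [3.141, 0.001, -0.233]
contact_force: [-1.0, 0.4, -0.1]
opening: 0.0919
grip_force: 0.0
```

Emit:
{"method": "send_rows", "body": {"targets": [{"translation": [0,0,0],"spin": 0,"jaw": 0.65},{"translation": [0,0,0],"spin": 0,"jaw": 0.6},{"translation": [0,0,0],"spin": 0,"jaw": 0.55},{"translation": [0,0,0],"spin": 0,"jaw": 0.5},{"translation": [0,0,0],"spin": 0,"jaw": 0.5}], "force": 20}}

```text
time: 30.9
tool_pos: [0.5526, 0.1661, 0.0534]
tool_rot: [-3.141, -0.001, -0.233]
contact_force: [0.4, -0.2, 0.4]
opening: 0.0644
grip_force: 20.0
```

Emit:
{"method": "send_rows", "body": {"targets": [{"translation": [0,0,-0.3],"spin": 0,"jaw": 0.5},{"translation": [0,0,-0.7],"spin": 0,"jaw": 0.5},{"translation": [0,0,-1],"spin": 0,"jaw": 0.5},{"translation": [0,0,-1.3],"spin": 0,"jaw": 0.5},{"translation": [0,0,-1.3],"spin": 0,"jaw": 0.5}]}}

```text
time: 31.4
tool_pos: [0.5524, 0.1662, 0.0663]
tool_rot: [-3.141, -0.001, -0.233]
contact_force: [-0.0, 0.7, 0.4]
opening: 0.0642
grip_force: 20.0
```

Emit:
{"method": "send_rows", "body": {"targets": [{"translation": [-1,0,0],"spin": 0,"jaw": 0.5},{"translation": [-2,0,0],"spin": 0,"jaw": 0.5},{"translation": [-3,0,0],"spin": 0,"jaw": 0.5},{"translation": [-4,0,0],"spin": 0,"jaw": 0.5},{"translation": [-5.1,0,0],"spin": 0,"jaw": 0.5}]}}

```text
time: 31.9
tool_pos: [0.5014, 0.1782, 0.0657]
tool_rot: [3.142, 0.0, -0.233]
contact_force: [-0.4, 0.8, -0.6]
opening: 0.064
grip_force: 20.0
```

Emit:
{"method": "send_rows", "body": {"targets": [{"translation": [-1.6,-3.2,0],"spin": -3.5,"jaw": 0.5},{"translation": [-3.2,-6.4,0],"spin": -7,"jaw": 0.5},{"translation": [-4.6,-9.6,0],"spin": -10.5,"jaw": 0.5},{"translation": [-5.6,-12.8,0],"spin": -14,"jaw": 0.5},{"translation": [-6.3,-16.3,0],"spin": -17.6,"jaw": 0.5}]}}

```text
time: 32.4
tool_pos: [0.4775, 0.3523, 0.0658]
tool_rot: [3.141, 0.001, 0.077]
contact_force: [0.9, -1.1, 0.1]
opening: 0.0642
grip_force: 20.0
```

Emit:
{"method": "send_rows", "body": {"targets": [{"translation": [0,0,0],"spin": 0,"jaw": 0.5},{"translation": [0,0,0],"spin": 0,"jaw": 0.5},{"translation": [0,0,0],"spin": 0,"jaw": 0.5},{"translation": [0,0,0],"spin": 0,"jaw": 0.5},{"translation": [0,0,0],"spin": 0,"jaw": 0.5}]}}

```text
time: 32.9
tool_pos: [0.479, 0.3501, 0.0658]
tool_rot: [3.141, 0.0, 0.073]
contact_force: [-0.6, -1.0, -1.8]
opening: 0.0644
grip_force: 20.0
```

Emit:
{"method": "send_rows", "body": {"targets": [{"translation": [0,0,0],"spin": 0,"jaw": 0.5},{"translation": [0,0,0],"spin": 0,"jaw": 0.5},{"translation": [0,0,0],"spin": 0,"jaw": 0.5},{"translation": [0,0,0],"spin": 0,"jaw": 0.5},{"translation": [0,0,0],"spin": 0,"jaw": 0.5}]}}

```text
time: 33.4
tool_pos: [0.4788, 0.351, 0.0657]
tool_rot: [3.141, -0.0, 0.074]
contact_force: [-0.5, -0.2, -1.3]
opening: 0.0645
grip_force: 20.0
```

Emit:
{"method": "send_rows", "body": {"targets": [{"translation": [0.8,0,0],"spin": 0,"jaw": 0.5},{"translation": [1.6,0,0],"spin": 0,"jaw": 0.5},{"translation": [2.4,0,0],"spin": 0,"jaw": 0.5},{"translation": [3.2,0,0],"spin": 0,"jaw": 0.5},{"translation": [4.1,0,0],"spin": 0,"jaw": 0.5}]}}

```text
time: 33.9
tool_pos: [0.5205, 0.3541, 0.0656]
tool_rot: [3.141, 0.0, 0.074]
contact_force: [0.1, 0.4, -0.5]
opening: 0.0641
grip_force: 20.0
```

Emit:
{"method": "send_rows", "body": {"targets": [{"translation": [0.8,0,0],"spin": 0,"jaw": 0.5},{"translation": [1.6,0,0],"spin": 0,"jaw": 0.5},{"translation": [2.4,0,0],"spin": 0,"jaw": 0.5},{"translation": [3.3,0,0],"spin": 0,"jaw": 0.5},{"translation": [4.1,0,0],"spin": 0,"jaw": 0.5}]}}

```text
time: 34.4
tool_pos: [0.5614, 0.3572, 0.0657]
tool_rot: [3.142, -0.0, 0.074]
contact_force: [-0.9, 0.7, -1.0]
opening: 0.0643
grip_force: 20.0
```

Emit:
{"method": "send_rows", "body": {"targets": [{"translation": [0,0,0.1],"spin": 0,"jaw": 0.5},{"translation": [0,0,0.4],"spin": 0,"jaw": 0.5},{"translation": [0,0,0.7],"spin": 0,"jaw": 0.5},{"translation": [0,0,1],"spin": 0,"jaw": 0.5},{"translation": [0,0,1.2],"spin": 0,"jaw": 0.5}]}}

```text
time: 34.9
tool_pos: [0.5602, 0.3571, 0.0533]
tool_rot: [3.141, 0.001, 0.074]
contact_force: [-0.7, -0.4, 7.8]
opening: 0.0642
grip_force: 20.0
```

```bash
python3 - <<'E'
from cell import *
import cv2, numpy as np
p,d=read_camera("scene")
a=cv2.resize(p[150:246,170:298,::-1],(640,480),interpolation=cv2.INTER_CUBIC)
cv2.imwrite("pics/a9.png",a); print(monitor.observe()["tool_pos"],monitor.observe()["contact_force"])
E
```

```text
[0.56031457 0.35711143 0.05350254] [-0.0899946   0.69764171 -0.26717538]
```

View pics/a9.png

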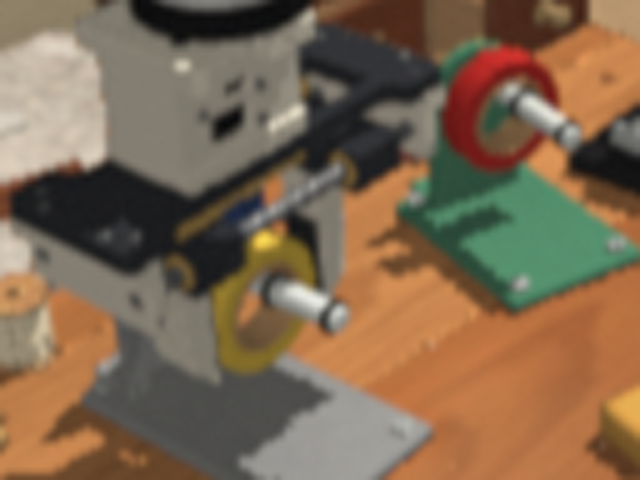

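Yellow sits behind the outer-middle collar (270,285); red waits on the green rack. Release and fetch red.

Emit:
{"method": "send_rows", "body": {"targets": [{"translation": [0,0,0.1],"spin": 0,"jaw": 0.5},{"translation": [0,0,0.1],"spin": 0,"jaw": 0.72},{"translation": [0,0,0.1],"spin": 0,"jaw": 0.8},{"translation": [0,0,0.1],"spin": 0,"jaw": 1},{"translation": [0,0,0.1],"spin": 0,"jaw": 1}]}}

```text
time: 35.45
tool_pos: [0.5606, 0.3571, 0.0525]
tool_rot: [3.141, 0.0, 0.074]
contact_force: [-0.7, 0.0, 0.5]
opening: 0.0849
grip_force: 0.0
```

Emit:
{"method": "send_rows", "body": {"targets": [{"translation": [0,0,0],"spin": 0,"jaw": 1},{"translation": [0,0,0],"spin": 0,"jaw": 1},{"translation": [0,0,-3],"spin": 0,"jaw": 1},{"translation": [0,0,-6],"spin": 0,"jaw": 1},{"translation": [0,0,-9.9],"spin": 0,"jaw": 1}]}}

```text
time: 35.95
tool_pos: [0.5598, 0.3567, 0.1513]
tool_rot: [3.14, 0.003, 0.074]
contact_force: [0.3, 0.4, -0.3]
opening: 0.0915
grip_force: 0.0
```

Emit:
{"method": "send_rows", "body": {"targets": [{"translation": [0.3,4,0],"spin": 3.5,"jaw": 1},{"translation": [0.6,8,0],"spin": 7,"jaw": 1},{"translation": [0.9,12,0],"spin": 10.5,"jaw": 1},{"translation": [1.2,16,0],"spin": 14,"jaw": 1},{"translation": [1.4,20.1,0],"spin": 17.6,"jaw": 1}]}}

```text
time: 36.45
tool_pos: [0.5896, 0.1563, 0.1518]
tool_rot: [-3.142, -0.0, -0.235]
contact_force: [0.8, 0.5, 1.1]
opening: 0.092
grip_force: 0.0
```

Emit:
{"method": "send_rows", "body": {"targets": [{"translation": [0,0,0],"spin": 0,"jaw": 1},{"translation": [0,0,0],"spin": 0,"jaw": 1},{"translation": [0,0,0],"spin": 0,"jaw": 1},{"translation": [0,0,0],"spin": 0,"jaw": 1},{"translation": [0,0,1],"spin": 0,"jaw": 1}]}}

```text
time: 36.95
tool_pos: [0.5901, 0.159, 0.1426]
tool_rot: [-3.141, -0.003, -0.231]
contact_force: [-0.7, -0.6, 0.7]
opening: 0.0915
grip_force: 0.0
```

```bash
python3 - <<'E'
from cell import *
from h import *
p,d=read_camera("scene"); c=get_calibration("scene"); P=cloud(d,c); hsv=cv2.cvtColor(p,cv2.COLOR_RGB2HSV); H,S,V=[hsv[...,i].astype(int) for i in range(3)]
X,Y,Z=P[...,0],P[...,1],P[...,2]
m=(d>0)&(X>.5)&(X<.62)&(Y>.11)&(Y<.21)&(Z>.05)&(Z<.115)&((H<6)|(H>174))&(S>150); Q=P[m]
o=np.array([.576,.1605]); a=np.radians(-13.3); s=(Q[:,:2]-o)@[np.cos(a),np.sin(a)]
print(np.percentile(s,[2,50,98]))
print(monitor.observe()["tool_pos"])
E
```

```text
[0.00251935 0.00574851 0.02112994]
[0.58871227 0.15866192 0.13981383]
```

Red is centred at s≈+12. Grip it.

Emit:
{"method": "send_rows", "body": {"targets": [{"translation": [0,0,1.8],"spin": 0,"jaw": 1},{"translation": [0,0,3.6],"spin": 0,"jaw": 1},{"translation": [0,0,5.4],"spin": 0,"jaw": 1},{"translation": [0,0,7.2],"spin": 0,"jaw": 1},{"translation": [0,0,8.9],"spin": 0,"jaw": 1}]}}

```text
time: 37.5
tool_pos: [0.5888, 0.1582, 0.0512]
tool_rot: [3.141, 0.001, -0.232]
contact_force: [0.3, -0.4, -0.2]
opening: 0.0922
grip_force: 0.0
```

Emit:
{"method": "send_rows", "body": {"targets": [{"translation": [0,0,0],"spin": 0,"jaw": 0.65},{"translation": [0,0,0],"spin": 0,"jaw": 0.6},{"translation": [0,0,0],"spin": 0,"jaw": 0.55},{"translation": [0,0,0],"spin": 0,"jaw": 0.5},{"translation": [0,0,0],"spin": 0,"jaw": 0.5}], "force": 20}}

```text
time: 38.0
tool_pos: [0.5901, 0.1579, 0.0537]
tool_rot: [-3.141, -0.002, -0.233]
contact_force: [-0.3, 0.7, 1.6]
opening: 0.0642
grip_force: 20.0
```

Emit:
{"method": "send_rows", "body": {"targets": [{"translation": [0,0,-0.3],"spin": 0,"jaw": 0.5},{"translation": [0,0,-0.7],"spin": 0,"jaw": 0.5},{"translation": [0,0,-1],"spin": 0,"jaw": 0.5},{"translation": [0,0,-1.3],"spin": 0,"jaw": 0.5},{"translation": [0,0,-1.3],"spin": 0,"jaw": 0.5}]}}

```text
time: 38.5
tool_pos: [0.5898, 0.1577, 0.0663]
tool_rot: [-3.141, -0.001, -0.233]
contact_force: [0.1, -0.3, -1.7]
opening: 0.0644
grip_force: 20.0
```

Emit:
{"method": "send_rows", "body": {"targets": [{"translation": [-0.9,0,0],"spin": 0,"jaw": 0.5},{"translation": [-1.8,0,0],"spin": 0,"jaw": 0.5},{"translation": [-2.7,0,0],"spin": 0,"jaw": 0.5},{"translation": [-3.6,0,0],"spin": 0,"jaw": 0.5},{"translation": [-4.4,0,0],"spin": 0,"jaw": 0.5}]}}

```text
time: 39.0
tool_pos: [0.5455, 0.1682, 0.0657]
tool_rot: [3.141, 0.0, -0.233]
contact_force: [0.2, 0.3, -1.4]
opening: 0.0639
grip_force: 20.0
```

Emit:
{"method": "send_rows", "body": {"targets": [{"translation": [-0.9,0,0],"spin": 0,"jaw": 0.5},{"translation": [-1.8,0,0],"spin": 0,"jaw": 0.5},{"translation": [-2.7,0,0],"spin": 0,"jaw": 0.5},{"translation": [-3.6,0,0],"spin": 0,"jaw": 0.5},{"translation": [-4.5,0,0],"spin": 0,"jaw": 0.5}]}}

```text
time: 39.5
tool_pos: [0.5021, 0.1784, 0.0657]
tool_rot: [3.142, -0.0, -0.233]
contact_force: [0.0, -0.4, -1.1]
opening: 0.0645
grip_force: 20.0
```

Emit:
{"method": "send_rows", "body": {"targets": [{"translation": [-1.6,-3.2,0],"spin": -3.5,"jaw": 0.5},{"translation": [-3.2,-6.4,0],"spin": -7,"jaw": 0.5},{"translation": [-4.6,-9.6,0],"spin": -10.5,"jaw": 0.5},{"translation": [-5.6,-12.8,0],"spin": -14,"jaw": 0.5},{"translation": [-6.3,-16.3,0],"spin": -17.6,"jaw": 0.5}]}}

```text
time: 40.0
tool_pos: [0.4781, 0.3526, 0.0657]
tool_rot: [3.141, 0.0, 0.077]
contact_force: [0.4, -0.1, -0.2]
opening: 0.0647
grip_force: 20.0
```

Emit:
{"method": "send_rows", "body": {"targets": [{"translation": [0,0,0],"spin": 0,"jaw": 0.5},{"translation": [0,0,0],"spin": 0,"jaw": 0.5},{"translation": [0,0,0],"spin": 0,"jaw": 0.5},{"translation": [0,0,0],"spin": 0,"jaw": 0.5},{"translation": [0,0,0],"spin": 0,"jaw": 0.5}]}}

```text
time: 40.5
tool_pos: [0.4794, 0.3504, 0.0658]
tool_rot: [3.141, 0.0, 0.073]
contact_force: [-0.5, 0.3, -1.2]
opening: 0.0642
grip_force: 20.0
```

Emit:
{"method": "send_rows", "body": {"targets": [{"translation": [0,0,0],"spin": 0,"jaw": 0.5},{"translation": [0,0,0],"spin": 0,"jaw": 0.5},{"translation": [0,0,0],"spin": 0,"jaw": 0.5},{"translation": [0,0,0],"spin": 0,"jaw": 0.5},{"translation": [0,0,0],"spin": 0,"jaw": 0.5}]}}

```text
time: 41.0
tool_pos: [0.4792, 0.3514, 0.0657]
tool_rot: [3.141, 0.0, 0.074]
contact_force: [-0.2, 0.0, -0.4]
opening: 0.0642
grip_force: 20.0
```

Emit:
{"method": "send_rows", "body": {"targets": [{"translation": [0.9,0,0],"spin": 0,"jaw": 0.5},{"translation": [1.8,0,0],"spin": 0,"jaw": 0.5},{"translation": [2.7,0,0],"spin": 0,"jaw": 0.5},{"translation": [3.7,0,0],"spin": 0,"jaw": 0.5},{"translation": [4.7,0,0],"spin": 0,"jaw": 0.5}]}}

```text
time: 41.5
tool_pos: [0.5271, 0.3549, 0.0656]
tool_rot: [3.142, -0.0, 0.074]
contact_force: [0.3, 0.2, -1.5]
opening: 0.0643
grip_force: 20.0
```

Emit:
{"method": "send_rows", "body": {"targets": [{"translation": [0,0,0.1],"spin": 0,"jaw": 0.5},{"translation": [0,0,0.4],"spin": 0,"jaw": 0.5},{"translation": [0,0,0.7],"spin": 0,"jaw": 0.5},{"translation": [0,0,1],"spin": 0,"jaw": 0.5},{"translation": [0,0,1.2],"spin": 0,"jaw": 0.5}]}}

```text
time: 42.0
tool_pos: [0.5257, 0.3549, 0.0535]
tool_rot: [3.141, 0.0, 0.074]
contact_force: [-2.1, -2.5, 10.8]
opening: 0.0645
grip_force: 20.0
```

```bash
python3 - <<'E'
from cell import *
import cv2, numpy as np
p,d=read_camera("scene")
a=cv2.resize(p[150:246,170:298,::-1],(640,480),interpolation=cv2.INTER_CUBIC)
cv2.imwrite("pics/a10.png",a); print(monitor.observe()["tool_pos"],monitor.observe()["contact_force"])
E
```

```text
[0.52577241 0.3548722  0.05369201] [-1.05874239 -0.651878    0.85964958]
```

View pics/a10.png

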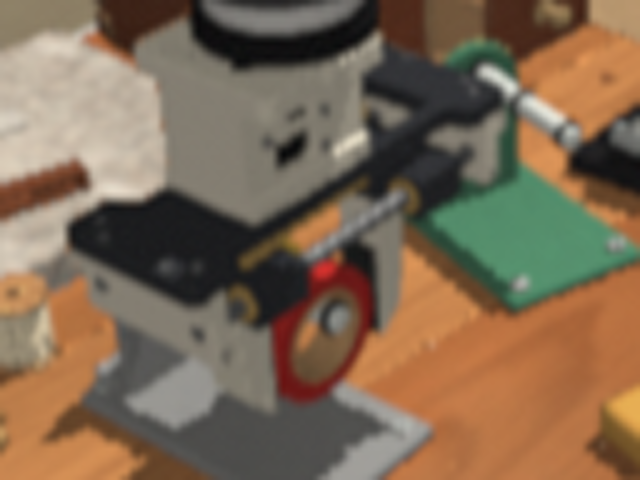

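Red is on the rod behind the end collar (335,315), which is visible within the bore. Release, rise, retreat clear.

Emit:
{"method": "send_rows", "body": {"targets": [{"translation": [0,0,0.1],"spin": 0,"jaw": 0.5},{"translation": [0,0,0.1],"spin": 0,"jaw": 0.72},{"translation": [0,0,0.1],"spin": 0,"jaw": 0.8},{"translation": [0,0,0.1],"spin": 0,"jaw": 1},{"translation": [0,0,0.1],"spin": 0,"jaw": 1}]}}

```text
time: 42.55
tool_pos: [0.526, 0.3549, 0.0525]
tool_rot: [3.141, 0.0, 0.074]
contact_force: [-0.3, -0.5, 0.3]
opening: 0.0846
grip_force: 0.0
```

Emit:
{"method": "send_rows", "body": {"targets": [{"translation": [0,0,0],"spin": 0,"jaw": 1},{"translation": [0,0,0],"spin": 0,"jaw": 1},{"translation": [0,0,-3],"spin": 0,"jaw": 1},{"translation": [0,0,-6],"spin": 0,"jaw": 1},{"translation": [0,0,-9.9],"spin": 0,"jaw": 1}]}}

```text
time: 43.05
tool_pos: [0.5253, 0.3544, 0.1514]
tool_rot: [3.14, 0.003, 0.074]
contact_force: [1.4, 0.2, -0.9]
opening: 0.0915
grip_force: 0.0
```

Emit:
{"method": "send_rows", "body": {"targets": [{"translation": [0,0,-3],"spin": 0,"jaw": 1},{"translation": [0,0,-6],"spin": 0,"jaw": 1},{"translation": [0,3,-8],"spin": 0,"jaw": 1},{"translation": [0,7,-8],"spin": 0,"jaw": 1},{"translation": [0,11,-8],"spin": 0,"jaw": 1}]}}

```text
time: 43.55
tool_pos: [0.5343, 0.2444, 0.2325]
tool_rot: [-3.141, -0.002, 0.076]
contact_force: [0.3, -0.1, -0.9]
opening: 0.0917
grip_force: 0.0
```

Emit:
{"method": "send_rows", "body": {"targets": [{"translation": [-2,4,0],"spin": 0,"jaw": 1},{"translation": [-4,8,0],"spin": 0,"jaw": 1},{"translation": [-6,12,0],"spin": 0,"jaw": 1},{"translation": [-7,16,0],"spin": 0,"jaw": 1},{"translation": [-7,20,0],"spin": 0,"jaw": 1}]}}

```text
time: 44.05
tool_pos: [0.4779, 0.0393, 0.2321]
tool_rot: [3.141, -0.0, 0.075]
contact_force: [1.0, -0.2, -0.2]
opening: 0.0916
grip_force: 0.0
```

Emit:
{"method": "send_rows", "body": {"targets": [{"translation": [0,4,0],"spin": 0,"jaw": 1},{"translation": [0,8,0],"spin": 0,"jaw": 1},{"translation": [0,12,0],"spin": 0,"jaw": 1},{"translation": [0,16,0],"spin": 0,"jaw": 1},{"translation": [0,19,0],"spin": 0,"jaw": 1}]}}

```text
time: 44.55
tool_pos: [0.4932, -0.1513, 0.2318]
tool_rot: [3.141, -0.0, 0.073]
contact_force: [1.6, 0.2, 0.2]
opening: 0.0921
grip_force: 0.0
```

Emit:
{"method": "send_rows", "body": {"targets": [{"translation": [0,0,0],"spin": 0,"jaw": 1},{"translation": [0,0,0],"spin": 0,"jaw": 1},{"translation": [0,0,0],"spin": 0,"jaw": 1},{"translation": [0,0,0],"spin": 0,"jaw": 1},{"translation": [0,0,0],"spin": 0,"jaw": 1}]}}

```text
time: 45.05
tool_pos: [0.4934, -0.148, 0.2319]
tool_rot: [3.141, -0.0, 0.076]
contact_force: [0.1, -0.6, -0.1]
opening: 0.092
grip_force: 0.0
```

```bash
python3 - <<'E'
from cell import *
from h import *
import pickle
D=pickle.load(open("d0.pkl","rb")); im={}
for n in ("scene","top"):
    for lab,(p,d,c) in (("before",D[n]),("after",(*read_camera(n),get_calibration(n)))):
        P=cloud(d,c); hsv=cv2.cvtColor(p,cv2.COLOR_RGB2HSV); H,S,V=[hsv[...,i].astype(int) for i in range(3)]; X,Y,Z=P[...,0],P[...,1],P[...,2]; im[n]=p
        for nm,m in dict(red=((H<6)|(H>174))&(S>150)&(Y>.28),yel=(H>22)&(H<32)&(S>150)&(Y>.28),blue=(H>105)&(H<122)&(S>170)).items():
            m=m&(d>0)&(X>.45)&(X<.68)&(Z>.05)&(Z<.115)&(Y<.45)&(Y>-.05); Q=P[m]
            if len(Q): print(n,lab,nm,len(Q),np.round([Q.min(0),Q.max(0),np.median(Q,0)],4).tolist())
a=cv2.resize(im["scene"][120:300,160:400,::-1],(400,300),interpolation=cv2.INTER_CUBIC)
b=cv2.resize(im["top"][90:270,120:360+0,::-1],(400,300),interpolation=cv2.INTER_CUBIC)
cv2.imwrite("pics/a11.png",np.hstack([a,b])); print(monitor.observe()["tool_pos"])
E
```

```text
scene before red 303 [[0.5143, 0.3261, 0.0501], [0.5378, 0.3877, 0.1056], [0.5205, 0.3721, 0.0918]]
scene before yel 156 [[0.5489, 0.338, 0.0542], [0.5696, 0.3908, 0.1052], [0.556, 0.3798, 0.0926]]
scene before blue 198 [[0.5763, 0.0337, 0.0566], [0.6005, 0.3931, 0.1055], [0.5877, 0.3807, 0.0952]]
scene after red 303 [[0.5123, 0.3251, 0.0506], [0.5528, 0.3875, 0.1051], [0.5183, 0.3709, 0.0919]]
scene after yel 150 [[0.5478, 0.3415, 0.0542], [0.5708, 0.3908, 0.1056], [0.5556, 0.379, 0.0935]]
scene after blue 136 [[0.5461, -0.0053, 0.0528], [0.5768, 0.0423, 0.1073], [0.5548, 0.0345, 0.0854]]
top before red 219 [[0.5151, 0.3226, 0.074], [0.5372, 0.3809, 0.1075], [0.526, 0.3518, 0.1]]
top before yel 193 [[0.5496, 0.3268, 0.0795], [0.5716, 0.3831, 0.1074], [0.5613, 0.3545, 0.1007]]
top before blue 201 [[0.5808, 0.3293, 0.0701], [0.6029, 0.3861, 0.1073], [0.5922, 0.3569, 0.1]]
top after red 219 [[0.5131, 0.3224, 0.075], [0.5346, 0.3811, 0.1074], [0.5238, 0.3501, 0.1001]]
top after yel 183 [[0.5475, 0.3252, 0.0737], [0.57, 0.3834, 0.1073], [0.5591, 0.3565, 0.0993]]
top after blue 17 [[0.5472, 0.0303, 0.084], [0.5611, 0.0384, 0.0968], [0.5529, 0.0361, 0.0931]]
[ 0.49339651 -0.14824015  0.2318444 ]
```

View pics/a11.png

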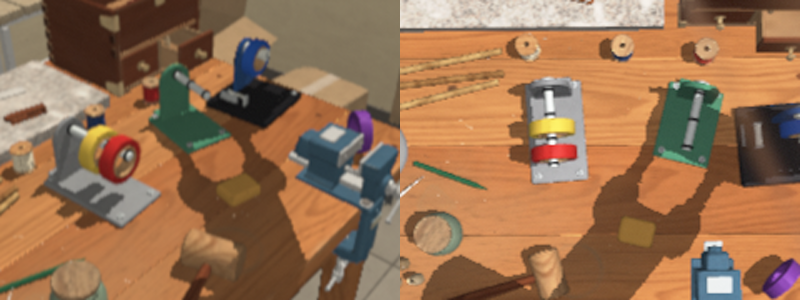

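Red and yellow are back in their original places, within about 2 mm, and the green rack is empty. Blue sits on the hub, and the jar, beeswax and spool look undisturbed.

```bash
python3 -c "
from cell import job; print(job.hand_in())"
```

```text
the job is handed in; nothing more can be done
None
```

The job is handed in at about 45 s: blue is loaded on the dispenser hub, red and yellow hang back in their original places on the grey rack, and by the final picture the jar, beeswax and red spool are undisturbed.

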